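# Scoop out specimen mounts from under a low ledge and clip one for the microscope

## Robot

A 6-joint arm with a two-finger parallel gripper is mounted at the origin on the work surface. World frame = base frame: x ahead of the robot, y to its left, z up, the work surface at z = 0. Lengths are in mm, angles in rad, forces in N, time in s.
With the tool pointing down it reaches from about 300 to 775 mm from the base axis. Payload 14.6 kg.
Tool frame: the origin (TCP) lies midway between the tips of the shut fingers; the grasp point (between the pads) lies manip.tcp_to_grasp behind it (manip.tcp_to_grasp is the distance from the TCP to the grasp point, in mm); x points along the fingers, z is the direction in which the jaws open and shut, and the axes are right-handed (so a half turn about x gives the same grasp; the last joint's range is limited). The gripper opens to 94 mm and grips with 3 to 60 N. Pads are 16 mm wide; open, the fingers measure 119 mm over their backs; the gripper's body (75 mm by 177 mm) begins 78 mm behind the grasp point.
Start: joints at [1.277, 0.3, 1.521, -0, 1.321, -0.067], TCP at [123.671, 535.905, 180.046] pointing down, gripper open.
Joint ranges: [-3.03, 3.03], [-0.79, 2.21], [0.23, 2.52], [-1.04, 4.18], [0, 3.07], [-2.55, 2.55]. Speed limits (rad/s): [2.22, 2.22, 2.57, 3.14, 3.14, 3.14].

## Interface

Orientations are given as [roll, pitch, yaw] about the fixed x, y, z axes, in that order (R = Rz(yaw) Ry(pitch) Rx(roll)).
In Python, from cell import manip gives the robot as it stands.
- The arm moves only by the shell command python3 -m jog 'ROWS' [FORCE]. ROWS is JSON, a list of rows, each an object of numbers: "grip": the opening, from 0 (shut) to 1 (fully open); "tx", "ty", "tz": the shift along the tool's x, y, z in units of 40 mm (1.0 is 40 mm); "turn": the turn about the tool's x in units of 6 degrees (1.0 is 6 degrees). In form: [{"grip": .., "tx": .., "ty": .., "tz": .., "turn": ..}, ...]. A call has 1 to 12 rows; each row is the pose to reach, as a shift and turn from the pose commanded when the call began, along the tool's axes at that moment; what a row does not reach only later rows make up. A row lasts 1/12 s, in which the tool goes at most 41.7 mm and 7.16 degrees, less where a joint would pass 70% of its speed; a pose out of reach is approached as far as the arm can. A call with a gripper value outside its range is refused whole. The fingers move at their own pace and stop on an object; FORCE is the grip in N (left out, the last holds). Time passes only in rows, so rows that repeat a pose let the fingers close. It gives the time, the measured TCP pose, the force and the opening at its end, in the units of the state.
- manip.read_state(): the state, without advancing time (a new reading comes with each control period).
- manip.camera(name): name is "scene" or "side" or "wrist"; returns a dict with "image" (400x640x3 uint8, red, green, blue), "fx", "fy", "cx", "cy" (pixels), "k1" (the pictures are not rectified: a ray, as slopes to the right and down, at radius r is drawn at 1 + k1 r^2 times it, then the intrinsics apply), "eye" and "attitude" of the camera in the world. Camera axes: x right, y up, looking along -z (the intrinsics and any distortion apply to the point x, -y, -z); pixel columns grow to the right and rows downward; lengths in mm; the calibration is good to about 2 mm. A picture is of the moment at which its call begins. There is no depth.
- manip.sign_off(): hands the job in, once; it reports no verdict.
The state is a dict: "clock": time; "joints": joint angles; "qd": joint speeds; "effort": joint torques, N m; "eef_pos": TCP position; "eef_rot": TCP orientation; "wrist_force": force on the tool from outside, world axes, zero at the start; "moment": the same for the moment, N m; "finger_gap": finger opening in mm.
Only numpy, scipy, OpenCV 4.12 (cv2) and the standard library are available. Lean on these libraries where they do the work, as an engineer would, in place of code of your own. Each camera call takes 0.05 s, during which the arm holds its last target. There are 200 camera calls.

## Task

Resin specimen mounts have been left under the low clear ledge: take the long-handled scoop, reach it in under the ledge until it meets the back, and bring out every mount without striking the ledge or putting the gripper underneath it. Clamp the red mount upright in the spring clip holder, flat on its base with the sprung jaw closed on it, stand all the white ones in the blue tray, and finally lay the scoop back on its yellow mark the way it points. Leave the bottle, canister and slide box alone.

Things in the scene. Friction and masses are not known exactly. Their poses are not given: they have to be found in the camera images.
- ledge: Fixed clear acrylic ledge, blue front edge, overhanging low from an instrument box: 300 mm wide, 150 mm deep, underside 62 mm, top 68 mm above the bench; open at front and sides, no posts. Origin: on the bench, middle of the foot of the back face. x points inward from the mouth: the ledge covers x -0.15 (front edge) to 0 (back face), y -0.15 to 0.15. The mouth faces roughly world -y
- box_back: Cream instrument box, 300 mm wide, 90 mm deep, 110 mm tall, fixed; its upright front face is the stop at the back of the space under the ledge (same origin and axes as the ledge; the box fills x 0 to 0.09)
- scoop: Long-handled flat scoop, 200 g, loose, standing level on the bench. Origin: on the bench below the grip point; x points from handle to mouth, z up. Steel pan from x 0.12 to the lip at 0.22, 136 mm wide outside, 130 inside, floor 3 mm thick, walls 9 mm high at the rear and at the sides up to x 0.19, open in front. Polished steel, friction 0.14
- scoop_grip (a point): Grip point of the scoop, on its handle 30 mm above the bench, straight above the scoop's origin. The straight blue handle is 14 mm wide, 20 mm tall (20 to 40 mm above the bench), and free for fingers from x -0.03 to 0.09; a foot stands at x -0.045 to -0.033
- scoop_lip (a point): Middle of the scoop's front lip at bench level, 0.22 m ahead of its origin; the lip is 1.5 mm thick at the edge and slopes up to the 3 mm floor within 12 mm. Pushed on with 2 to 4 N per mount, it slides under mounts that are backed by a stop
- mark: Parking mark for the scoop: thin yellow outline 300 x 150 mm painted on the bench (no height). Origin: where the scoop's origin belongs; x: the way the scoop's mouth should point
- tray: Shallow blue specimen tray, fixed: 130 (x) x 140 (y) mm outside, walls 4 mm thick, rim 10 mm above the bench, inner floor 4 mm above the bench. Origin: centre of its underside
- holder: Fixed spring clip holder. Base x -0.035 to 0.07, y -0.025 to 0.025, top 8 mm above the bench. Low dark anvil at x -0.024 to -0.014, 30 mm wide, top 15 mm. A tall orange sprung jaw faces it and slides along x; dark end block at x 0.059 to 0.069, top 30 mm. Origin: at bench level below the centre of a clamped mount; x points from anvil to jaw
- jaw (a joint): Opening of the holder's sprung jaw, m: 0 shut (face at holder x = 0, 14 mm from the anvil), up to 0.034 towards holder +x; a clamped mount holds it at 0.014. Spring 2.4 N at 0, 4.1 N at 0.014, 5 N at 0.022, always pushing shut
- jaw_face (a point): Middle of the jaw's face towards the anvil, 25 mm above the bench. The jaw is 30 mm wide, 10 to 40 mm above the bench, so 25 mm taller than the anvil: a mount held just above the anvil can push it open and then be lowered in between jaw and anvil
- mount_red: The red round resin specimen mount, 28 mm diameter, 14 mm tall, about 30 g, lower edge bevelled (1.6 mm high, 22 mm foot), steel chip in its top. Origin: centre of its underside; z up along its axis. Starts standing on the bench under the ledge, up to 0.06 m either side of its middle, 0.03 to 0.10 m in front of the back face
- mount1: A white round resin specimen mount, 28 mm diameter, 14 mm tall, about 30 g, lower edge bevelled (1.6 mm high, 22 mm foot), steel chip in its top. Origin: centre of its underside; z up along its axis. Starts standing on the bench under the ledge, up to 0.06 m either side of its middle, 0.03 to 0.10 m in front of the back face. May be absent
- mount2: A white round resin specimen mount, 28 mm diameter, 14 mm tall, about 30 g, lower edge bevelled (1.6 mm high, 22 mm foot), steel chip in its top. Origin: centre of its underside; z up along its axis. Starts standing on the bench under the ledge, up to 0.06 m either side of its middle, 0.03 to 0.10 m in front of the back face. May be absent
- mount3: A white round resin specimen mount, 28 mm diameter, 14 mm tall, about 30 g, lower edge bevelled (1.6 mm high, 22 mm foot), steel chip in its top. Origin: centre of its underside; z up along its axis. Starts standing on the bench under the ledge, up to 0.06 m either side of its middle, 0.03 to 0.10 m in front of the back face. May be absent
- mount4: A white round resin specimen mount, 28 mm diameter, 14 mm tall, about 30 g, lower edge bevelled (1.6 mm high, 22 mm foot), steel chip in its top. Origin: centre of its underside; z up along its axis. Starts standing on the bench under the ledge, up to 0.06 m either side of its middle, 0.03 to 0.10 m in front of the back face. May be absent
- mount5: A white round resin specimen mount, 28 mm diameter, 14 mm tall, about 30 g, lower edge bevelled (1.6 mm high, 22 mm foot), steel chip in its top. Origin: centre of its underside; z up along its axis. Starts standing on the bench under the ledge, up to 0.06 m either side of its middle, 0.03 to 0.10 m in front of the back face. May be absent
- mount6: A white round resin specimen mount, 28 mm diameter, 14 mm tall, about 30 g, lower edge bevelled (1.6 mm high, 22 mm foot), steel chip in its top. Origin: centre of its underside; z up along its axis. Starts standing on the bench under the ledge, up to 0.06 m either side of its middle, 0.03 to 0.10 m in front of the back face. May be absent
- oil_bottle: Amber oil bottle, 38 mm diameter, 75 mm tall: bystander, leave alone
- lens_can: Dark lens canister, 42 mm diameter, 50 mm tall: bystander, leave alone
- slide_box: Wooden slide box, 50 x 85 x 35 mm: bystander, leave alone
There are look-alikes about, which are no part of the job. What is shaped like the holder but pink or purple is not meant.

How it is judged (in metres and radians):
On the way, in this order (a step that is already met when the one before it is completed fails the run):
1. the scoop is reached in under the ledge until its lip is at the back (within 25 mm) (x of scoop_lip in the frame of ledge above -0.025 m and y of scoop_lip in the frame of ledge between -0.15 and 0.15 m), for 0.1 s.
2. every mount is out from under the ledge ((x of mount_red in the frame of ledge below -0.15 m or y of mount_red in the frame of ledge above 0.15 m or y of mount_red in the frame of ledge below -0.15 m) and (x of mount1 in the frame of ledge below -0.15 m or y of mount1 in the frame of ledge above 0.15 m or y of mount1 in the frame of ledge below -0.15 m) and (x of mount2 in the frame of ledge below -0.15 m or y of mount2 in the frame of ledge above 0.15 m or y of mount2 in the frame of ledge below -0.15 m) and (x of mount3 in the frame of ledge below -0.15 m or y of mount3 in the frame of ledge above 0.15 m or y of mount3 in the frame of ledge below -0.15 m) and (x of mount4 in the frame of ledge below -0.15 m or y of mount4 in the frame of ledge above 0.15 m or y of mount4 in the frame of ledge below -0.15 m) and (x of mount5 in the frame of ledge below -0.15 m or y of mount5 in the frame of ledge above 0.15 m or y of mount5 in the frame of ledge below -0.15 m) and (x of mount6 in the frame of ledge below -0.15 m or y of mount6 in the frame of ledge above 0.15 m or y of mount6 in the frame of ledge below -0.15 m)), for 0.1 s.
At the end, for the whole second after the job is handed in: Red mount upright (0.12 rad) on the holder base, within 5 mm along and 10 mm across, jaw open 10 to 18 mm and pressing over 1 N; every white mount upright (0.15 rad) on the tray floor; scoop level within 30 mm and 0.2 rad of its mark, mouth the same way; all at rest (x of mount1 in the frame of tray between -0.062 and 0.062 m and y of mount1 in the frame of tray between -0.067 and 0.067 m and z of each of mount1, mount2, mount3, mount4, mount5, mount6 in the frame of tray below 0.01 m and angle between each of mount1, mount2, mount3, mount4, mount5, mount6's own z axis and vertical below 0.15 rad and linear speed of each of mount1, mount2, mount3, mount4, mount5, mount6, mount_red, scoop below 0.02 m/s and x of mount2 in the frame of tray between -0.062 and 0.062 m and y of mount2 in the frame of tray between -0.067 and 0.067 m and x of mount3 in the frame of tray between -0.062 and 0.062 m and y of mount3 in the frame of tray between -0.067 and 0.067 m and x of mount4 in the frame of tray between -0.062 and 0.062 m and y of mount4 in the frame of tray between -0.067 and 0.067 m and x of mount5 in the frame of tray between -0.062 and 0.062 m and y of mount5 in the frame of tray between -0.067 and 0.067 m and x of mount6 in the frame of tray between -0.062 and 0.062 m and y of mount6 in the frame of tray between -0.067 and 0.067 m and x of mount_red in the frame of holder between -0.005 and 0.005 m and y of mount_red in the frame of holder between -0.01 and 0.01 m and z of mount_red in the frame of holder between 0.005 and 0.012 m and angle between mount_red's own z axis and vertical below 0.12 rad and value of joint jaw between 0.01 and 0.018 m and contact force between mount_red and jaw above 1 N and horizontal distance between scoop and mark below 0.03 m and angle between the x axis of scoop and the x axis of mark, either way round below 0.2 rad and x of scoop_lip in the frame of mark above 0.1 m and height (world z) of scoop below 0.006 m and angle between scoop's own z axis and vertical below 0.1 rad); the robot touches nothing.
It fails at once if the scoop, the arm or the fingers strike the clear ledge (more than 4 N) (contact force between any of scoop, the arm, the fingers and ledge above 4 N).
It fails at once if the gripper reaches in under the ledge (x of the grasp point in the frame of ledge between -0.145 and 0.01 m and y of the grasp point in the frame of ledge between -0.15 and 0.15 m and height (world z) of the grasp point below 0.06 m).
It fails at once if a mount is taken by the fingers while it is still under the ledge ((contact force between the fingers and mount_red above 0.5 N and x of mount_red in the frame of ledge between -0.14 and 0 m and y of mount_red in the frame of ledge between -0.14 and 0.14 m) or (contact force between the fingers and mount1 above 0.5 N and x of mount1 in the frame of ledge between -0.14 and 0 m and y of mount1 in the frame of ledge between -0.14 and 0.14 m) or (contact force between the fingers and mount2 above 0.5 N and x of mount2 in the frame of ledge between -0.14 and 0 m and y of mount2 in the frame of ledge between -0.14 and 0.14 m) or (contact force between the fingers and mount3 above 0.5 N and x of mount3 in the frame of ledge between -0.14 and 0 m and y of mount3 in the frame of ledge between -0.14 and 0.14 m) or (contact force between the fingers and mount4 above 0.5 N and x of mount4 in the frame of ledge between -0.14 and 0 m and y of mount4 in the frame of ledge between -0.14 and 0.14 m) or (contact force between the fingers and mount5 above 0.5 N and x of mount5 in the frame of ledge between -0.14 and 0 m and y of mount5 in the frame of ledge between -0.14 and 0.14 m) or (contact force between the fingers and mount6 above 0.5 N and x of mount6 in the frame of ledge between -0.14 and 0 m and y of mount6 in the frame of ledge between -0.14 and 0.14 m)).
It fails at once if a bystander (oil bottle, lens canister, slide box) is moved more than 30 mm (distance of any of oil_bottle, lens_can, slide_box from where it was at the start of the episode above 0.03 m).
Of mount1, mount2, mount3, mount4, mount5, mount6 only 4 to 6 are there at a start; the rules pass over those that are not, and their reading is None.
At some moment in a run one of mount1, mount2, mount3, mount4, mount5, mount6 may be knocked a few centimetres aside while the robot is not near it.
It also fails if it takes over 210 s, if anything falls off the work surface, if the arm or the gripper's body presses on something with over 40 N, if the wrist force passes 120 N, or if a joint passes its speed limit or range.

## Working session

There is one attempt and no reset: what is moved stays moved. The work goes in short steps, Python scripts to look and compute and a shell command to move; the robot and the scene stay as the last step left them, time stands still between calls to the robot, and variables do not carry over. Pictures are saved under pics/ and viewed, about 12 in all and at most 16, crops included, and the job is handed in when it is done.

```bash
ls; mkdir -p pics; python3 - <<'E'
from cell import manip
import cv2
print(manip.read_state(), manip.tcp_to_grasp)
for n in ("scene","side","wrist"):
    c=manip.camera(n); cv2.imwrite(f"pics/{n}0.png",c["image"][...,::-1]); print(n,{k:v for k,v in c.items() if k!="image"})
E
```

```text
pics
{'clock': 0.0, 'joints': array([ 1.27744127e+00,  3.00449263e-01,  1.52158448e+00,  3.61217339e-06,
        1.32072998e+00, -6.66013250e-02]), 'qd': array([-0.00183586,  0.00145852,  0.00022659, -0.00046797, -0.00012892,
       -0.00018017]), 'effort': array([-1.95786786e-03, -5.31796038e+01, -3.52743423e+01,  7.07262894e-02,
        2.41380930e-02, -2.01233240e-05]), 'eef_pos': array([123.56360054, 535.63045375, 179.49690098]), 'eef_rot': array([ 3.07200365,  1.56962526, -1.86713996]), 'wrist_force': array([-0.26009472,  0.40224914,  0.12076356]), 'moment': array([-0.01491082,  0.02025983,  0.00483261]), 'finger_gap': 93.97872115437391} 18.8
scene {'fx': 372.02562511801347, 'fy': 372.02562511801347, 'cx': 322.6468897649076, 'cy': 203.4740328822426, 'k1': -0.0806789592809112, 'eye': array([ 978.93952558, -596.04629251,  916.79596343]), 'attitude': array([0.66090234, 0.01528774, 0.75946752])}
side {'fx': 428.53806122610376, 'fy': 428.53806122610376, 'cx': 320.6453499296235, 'cy': 194.71347863394138, 'k1': -0.11669266124865708, 'eye': array([ 395.5016028 , -880.48385313,  760.31696468]), 'attitude': array([ 0.8262623,  0.0181327, -0.1902323])}
wrist {'fx': 283.0532623890627, 'fy': 283.0532623890627, 'cx': 319.62757160473814, 'cy': 199.4625712580265, 'k1': -0.0487271674367215, 'eye': array([ 40.4530412 , 554.69131574, 382.87515529]), 'attitude': array([-2.90039108e-01,  7.95656591e-04,  1.34419470e+00])}
```

View pics/scene0.png

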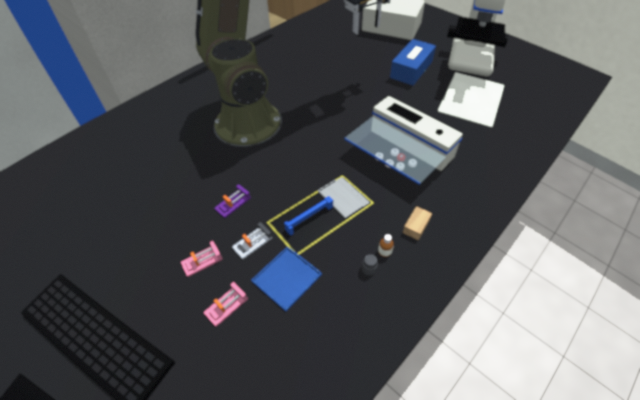

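View pics/side0.png

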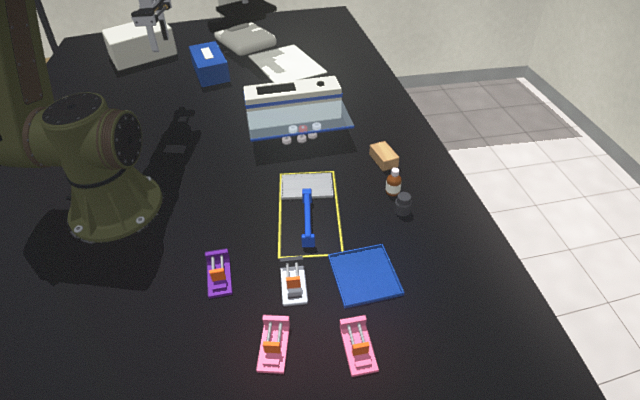

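```bash
cat > h.py <<'E'
import numpy as np, cv2
from scipy.spatial.transform import Rotation as R
from cell import manip
np.set_printoptions(precision=1,suppress=True)
def cam(n,save=None):
    c=manip.camera(n)
    if save: cv2.imwrite(f"pics/{save}.png",c["image"][...,::-1])
    return c
def rays(c,uv):
    uv=np.atleast_2d(uv).astype(float)
    K=np.array([[c["fx"],0,c["cx"]],[0,c["fy"],c["cy"]],[0,0,1]])
    p=cv2.undistortPoints(uv[:,None],K,np.array([c["k1"],0,0,0,0.]))[:,0]
    d=np.c_[p[:,0],-p[:,1],-np.ones(len(p))]
    return R.from_euler("xyz",c["attitude"]).apply(d)
def onz(c,uv,z):
    d=rays(c,uv); e=np.array(c["eye"]); return (e+d*((z-e[2])/d[:,2])[:,None])[:,:2]
def proj(c,P):
    q=R.from_euler("xyz",c["attitude"]).inv().apply(np.atleast_2d(P)-c["eye"])
    x=q[:,0]/-q[:,2]; y=-q[:,1]/-q[:,2]; s=1+c["k1"]*(x*x+y*y)
    return np.c_[c["cx"]+c["fx"]*x*s, c["cy"]+c["fy"]*y*s]
def hsv(c): return cv2.cvtColor(c["image"],cv2.COLOR_RGB2HSV)
def mask(c,lo,hi): return cv2.inRange(hsv(c),lo,hi)
def blobs(m,amin=8):
    n,l,s,ce=cv2.connectedComponentsWithStats(m)
    return [(s[i,4],ce[i],s[i,:4],l==i) for i in range(1,n) if s[i,4]>=amin]
def tri(c1,u1,c2,u2):
    d1=rays(c1,u1)[0];d2=rays(c2,u2)[0]
    A=np.c_[d1,-d2]; t=np.linalg.lstsq(A,c2["eye"]-c1["eye"],rcond=None)[0]
    a=c1["eye"]+t[0]*d1; b=c2["eye"]+t[1]*d2; return (a+b)/2,np.linalg.norm(a-b)
E
python3 - <<'E'
from h import *
for n in("scene","side"):
    c=cam(n)
    for nm,lo,hi,z in(("blue",(105,130,60),(125,255,255),0),("yellow",(22,120,100),(35,255,255),0),("orange",(5,150,120),(16,255,255),25)):
        for a,ce,bb,m in blobs(mask(c,lo,hi),25):
            rc=cv2.minAreaRect(np.argwhere(m)[:,::-1].astype(np.float32)); P=onz(c,cv2.boxPoints(rc),z)
            cn=cv2.approxPolyDP(cv2.convexHull(np.argwhere(m)[:,::-1].astype(np.int32)),3,True)[:,0]
            print(n,nm,a,ce,bb,"poly",cn.tolist(),onz(c,cn,z).tolist() and np.round(onz(c,cn,z)).tolist())
    im=c["image"]
    x0,y0=(330,80) if n=="scene" else (235,65)
    cv2.imwrite(f"pics/{n}_ledge.png",cv2.resize(im[y0:y0+100,x0:x0+133],None,fx=6,fy=6,interpolation=cv2.INTER_CUBIC)[...,::-1])
E
```

```text
scene blue 4499 [57.  56.9] [  5   0 101 125] poly [[105, 112], [80, 124], [5, 0], [46, 0]] [[-502.0, -351.0], [-512.0, -457.0], [-2338.0, -288.0], [-2002.0, -97.0]]
scene blue 39 [482.9   9.6] [474   6  21   7] poly [[494, 11], [474, 6]] [[245.0, 1534.0], [134.0, 1508.0]]
scene blue 1204 [411.8  62.2] [390  39  46  46] poly [[435, 45], [432, 60], [413, 84], [390, 76], [392, 60], [408, 42], [416, 39]] [[210.0, 975.0], [273.0, 849.0], [318.0, 632.0], [212.0, 613.0], [141.0, 723.0], [100.0, 908.0], [112.0, 959.0]]
scene blue 74 [360.4 148.4] [345 138  30  20] poly [[374, 157], [345, 138]] [[468.0, 180.0], [330.0, 184.0]]
scene blue 76 [405.8 175.8] [391 167  29  18] poly [[419, 184], [391, 167]] [[653.0, 183.0], [540.0, 182.0]]
scene blue 521 [306.8 214.3] [284 197  49  39] poly [[332, 200], [331, 208], [291, 235], [286, 231], [284, 221], [324, 198]] [[490.0, -59.0], [509.0, -84.0], [490.0, -237.0], [469.0, -237.0], [438.0, -217.0], [466.0, -70.0]]
scene blue 2427 [286.1 278.1] [251 248  71  63] poly [[321, 272], [287, 310], [251, 280], [285, 248]] [[638.0, -264.0], [650.0, -403.0], [5
[... 2323 characters left out ...]
], [726.0, -56.0]]
side orange 143 [217.3 274.3] [210 269  15  12] poly [[224, 278], [213, 280], [210, 271], [223, 269]] [[284.0, -307.0], [260.0, -308.0], [254.0, -283.0], [282.0, -283.0]]
side orange 123 [293. 282.] [287 277  13  11] poly [[299, 286], [288, 287], [287, 278], [298, 277]] [[437.0, -359.0], [414.0, -357.0], [415.0, -333.0], [438.0, -335.0]]
side orange 171 [271.6 346.9] [263 342  17  11] poly [[279, 352], [266, 352], [264, 342], [278, 342]] [[378.0, -497.0], [354.0, -493.0], [353.0, -472.0], [379.0, -477.0]]
side orange 162 [360.2 348.3] [353 342  16  13] poly [[367, 342], [367, 352], [353, 354], [353, 345]] [[541.0, -510.0], [536.0, -529.0], [510.0, -528.0], [514.0, -510.0]]
```

View pics/side_ledge.png

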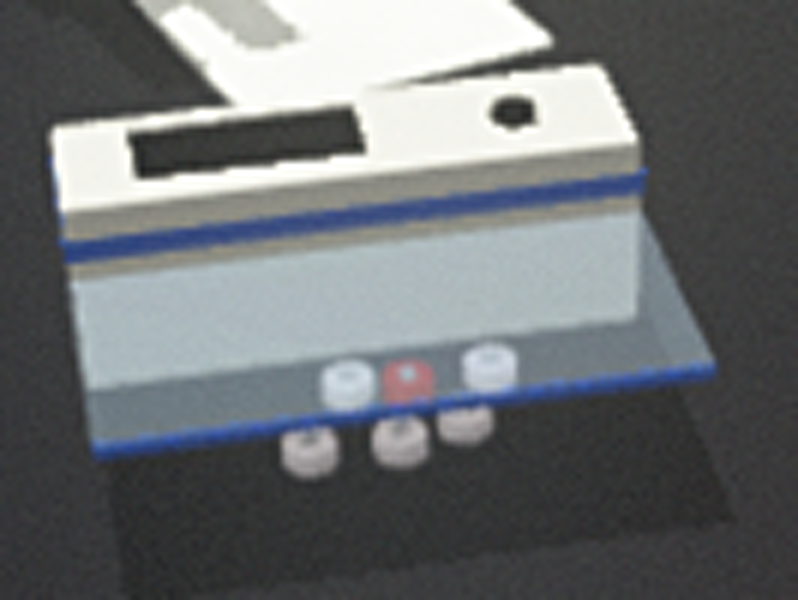

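View pics/scene_ledge.png

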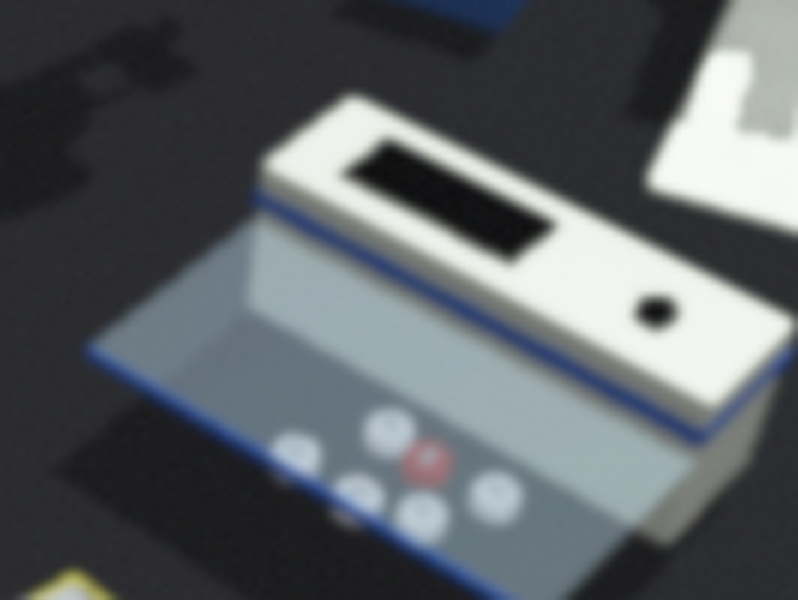

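```bash
python3 - <<'E'
from h import *
S=cam("scene");D=cam("side")
f=lambda x0,y0,p:np.array(p)/6+[x0,y0]
sd=lambda *p:f(235,65,p)-0.4; sc=lambda *p:f(330,80,p)-0.4
print("ledge front z65 side",onz(D,sd((95,448),(714,370)),65).round(1).tolist())
print("ledge frontL scene",onz(S,sc((90,349)),65))
print("backfoot z0 side",onz(D,sd((85,390),(637,318)),0).round(1).tolist())
print("backfoot scene",onz(S,sc((248,305),(665,545)),0).round(1).tolist())
print("box top front side",onz(D,sd((62,212),(638,142)),110).round(1).tolist(),"scene",onz(S,sc((262,165),(710,408)),110).round(1).tolist())
print("mounts side",onz(D,sd((348,372),(408,376),(490,357),(310,440),(400,430),(466,413)),14).round(0).tolist())
print("mounts scene",onz(S,sc((390,420),(428,456),(497,487),(297,452),(357,490),(422,507)),14).round(0).tolist())
# tray: centroid at rim
for c in(S,D):
    for a,ce,bb,m in blobs(mask(c,(105,130,60),(125,255,255)),2000):
        if a>2000 and ce[1]>200:
            P=onz(c,np.argwhere(m)[:,::-1],10); r=cv2.minAreaRect(P.astype(np.float32)); print("tray",r, P.mean(0))
        
    pts=np.concatenate([np.argwhere(m)[:,::-1] for a,ce,bb,m in blobs(mask(c,(22,120,100),(35,255,255)),10)])
    P=onz(c,pts,0); r=cv2.minAreaRect(P.astype(np.float32)); print("mark",r,cv2.boxPoints(r).round(0).tolist())
    for a,ce,bb,m in blobs(mask(c,(105,130,60),(125,255,255)),400):
        if 400<a<600:
            P=onz(c,np.argwhere(m)[:,::-1],30); r=cv2.minAreaRect(P.astype(np.float32)); print("handle z30",r, P.mean(0))
    m=mask(c,(0,0,110),(179,60,255)); 
    for a,ce,bb,mm in blobs(m,60):
        P=onz(c,np.argwhere(mm)[:,::-1],3); q=P.mean(0)
        if 380<q[0]<600 and -450<q[1]<100:
            r=cv2.minAreaRect(P.astype(np.float32)); print("grey",a,q,r)
st=manip.read_state(); print(R.from_euler("xyz",st["eef_rot"]).as_matrix())
E
```

```text
ledge front z65 side [[375.9, 130.6], [674.9, 131.0]]
ledge frontL scene [[374.6 129. ]]
backfoot z0 side [[372.4, 279.8], [672.6, 283.7]]
backfoot scene [[373.4, 280.4], [671.5, 282.8]]
box top front side [[374.3, 274.8], [670.7, 278.9]] scene [[375.7, 275.8], [673.0, 277.4]]
mounts side [[509.0, 244.0], [539.0, 234.0], [584.0, 242.0], [482.0, 188.0], [527.0, 186.0], [563.0, 194.0]]
mounts scene [[506.0, 245.0], [539.0, 236.0], [582.0, 243.0], [482.0, 188.0], [526.0, 187.0], [560.0, 201.0]]
tray ((582.9573364257812, -341.5065612792969), (136.0027618408203, 145.47071838378906), 2.5270113945007324) [ 585.6 -344.4]
mark ((496.40032958984375, -117.328125), (302.1387939453125, 154.04391479492188), 82.6776123046875) [[401.0, -257.0], [554.0, -277.0], [592.0, 23.0], [439.0, 42.0]]
handle z30 ((490.6584167480469, -161.70132446289062), (174.56466674804688, 52.32185745239258), 83.08016967773438) [ 488.  -165.7]
grey 1076 [509.5 -24.6] ((506.0081481933594, -24.111526489257812), (100.80575561523438, 144.05886840820312), 81.08950805664062)
grey 524 [ 425.6 -337.3] ((424.3702697753906, -337.04980
[... 342 characters left out ...]
3.0], [442.0, 44.0]]
handle z30 ((488.36474609375, -165.48007202148438), (191.27951049804688, 29.752243041992188), 79.74006652832031) [ 485.1 -177.9]
grey 1137 [507.9 -23.8] ((507.8211669921875, -24.679275512695312), (97.2562255859375, 137.65846252441406), 82.0655288696289)
grey 67 [ 431.3 -264. ] ((432.0057678222656, -264.1067199707031), (8.324755668640137, 49.963111877441406), 86.57173156738281)
grey 777 [ 426.4 -337.2] ((427.0096435546875, -331.2393493652344), (109.5595703125, 53.43218994140625), 85.77105712890625)
grey 62 [ 382.9 -442.3] ((383.1337890625, -442.0340270996094), (41.77450180053711, 6.425410270690918), 78.71330261230469)
[[-0.  -1.   0.2]
 [-0.   0.2  1. ]
 [-1.   0.  -0. ]]
```

```bash
cat >> h.py <<'E'
def pose():
    s=manip.read_state(); M=R.from_euler("xyz",s["eef_rot"]).as_matrix()
    return s,np.array(s["eef_pos"]),M
def go(x,y,z,yaw):
    "yaw (deg) of the opening axis (mod 180); prints jog units"
    s,p,M=pose(); d=M.T@(np.array([x,y,z])-p)/40
    y0=np.degrees(np.arctan2(M[1,2],M[0,2])); t=-((yaw-y0+90)%180-90)/6
    print("tx %.3f ty %.3f tz %.3f turn %.3f"%(*d,t),"| at",p,"yaw %.1f"%y0,"t %.1f F"%s["clock"],np.array(s["wrist_force"]),"gap %.1f"%s["finger_gap"],"q6 %.2f"%s["joints"][5])
E
python3 -c "
from h import *
go(470,-260,180,-7.8); go(484,-195,180,-7.8)"
```

```text
tx 0.003 ty -12.911 tz -17.440 turn 14.135 | at [123.6 535.8 179.9] yaw 77.0 t 0.3 F [ 0.1 -0.1  0.7] gap 93.9 q6 -0.07
tx 0.002 ty -12.886 tz -15.778 turn 14.135 | at [123.6 535.8 179.9] yaw 77.0 t 0.3 F [ 0.1 -0.1  0.7] gap 93.9 q6 -0.07
```

```bash
python3 -m jog '[{"grip":0.5,"ty":-12.9,"tz":-15.8,"turn":14.1},{"grip":0.5,"ty":-12.9,"tz":-15.8,"turn":14.1},{"grip":0.5,"ty":-12.9,"tz":-15.8,"turn":14.1},{"grip":0.5,"ty":-12.9,"tz":-15.8,"turn":14.1},{"grip":0.5,"ty":-12.9,"tz":-15.8,"turn":14.1},{"grip":0.5,"ty":-12.9,"tz":-15.8,"turn":14.1},{"grip":0.5,"ty":-12.9,"tz":-15.8,"turn":14.1},{"grip":0.5,"ty":-12.9,"tz":-15.8,"turn":14.1},{"grip":0.5,"ty":-12.9,"tz":-15.8,"turn":14.1},{"grip":0.5,"ty":-12.9,"tz":-15.8,"turn":14.1},{"grip":0.5,"ty":-12.9,"tz":-15.8,"turn":14.1},{"grip":0.5,"ty":-12.9,"tz":-15.8,"turn":14.1}]'; python3 -c "
from h import *
go(484,-195,180,-7.8)"
```

```text
tx 0.002 ty -12.886 tz -15.778 turn 14.135 | at [123.6 535.8 179.9] yaw 77.0 t 0.3 F [ 0.1 -0.1  0.7] gap 93.9 q6 -0.07$[0]: bad value
```

```bash
python3 -m jog '[{"grip":0.5,"tx":0,"ty":-1,"tz":-1,"turn":1}]'; python3 -m jog '[{"grip":0.5,"tx":0,"ty":-1,"tz":-15,"turn":1}]' ; python3 -m jog '[{"grip":0.5,"ty":-1,"tz":-1,"turn":1}]'
```

```text
clock: 0.43
eef_pos: [143.9, 502.8, 179.2]
eef_rot: [1.994, 1.57, -3.045]
wrist_force: [0.6, 0.2, 0.1]
finger_gap: 90.0
clock: 0.52
eef_pos: [137.1, 460.0, 179.0]
eef_rot: [-2.45, 1.57, -1.32]
wrist_force: [0.8, 0.6, 1.1]
finger_gap: 84.2$[0]: bad value
```

```bash
python3 -c "
from h import *
go(484,-195,180,-7.8)"
```

```text
tx -0.003 ty -14.836 tz -11.101 turn 12.086 | at [137.1 460.  179. ] yaw 64.7 t 0.5 F [0.8 0.6 1.1] gap 84.2 q6 0.08
```

```bash
python3 -m jog '[{"grip":0.5,"tx":0,"ty":-14.8,"tz":-11.1,"turn":12.1},{"grip":0.5,"tx":0,"ty":-14.8,"tz":-11.1,"turn":12.1},{"grip":0.5,"tx":0,"ty":-14.8,"tz":-11.1,"turn":12.1},{"grip":0.5,"tx":0,"ty":-14.8,"tz":-11.1,"turn":12.1},{"grip":0.5,"tx":0,"ty":-14.8,"tz":-11.1,"turn":12.1},{"grip":0.5,"tx":0,"ty":-14.8,"tz":-11.1,"turn":12.1},{"grip":0.5,"tx":0,"ty":-14.8,"tz":-11.1,"turn":12.1},{"grip":0.5,"tx":0,"ty":-14.8,"tz":-11.1,"turn":12.1},{"grip":0.5,"tx":0,"ty":-14.8,"tz":-11.1,"turn":12.1},{"grip":0.5,"tx":0,"ty":-14.8,"tz":-11.1,"turn":12.1},{"grip":0.5,"tx":0,"ty":-14.8,"tz":-11.1,"turn":12.1},{"grip":0.5,"tx":0,"ty":-14.8,"tz":-11.1,"turn":12.1}]'; python3 -c "
from h import *
go(484,-195,180,-7.8)"
```

```text
clock: 1.52
eef_pos: [371.1, 17.2, 180.4]
eef_rot: [0.142, 1.57, 0.008]
wrist_force: [0.8, 1.3, -0.6]
finger_gap: 46.7
tx 0.013 ty -4.878 tz 3.509 turn 0.014 | at [371.1  17.2 180.4] yaw -7.7 t 1.5 F [ 0.8  1.3 -0.6] gap 46.7 q6 0.08
```

```bash
python3 -m jog '[{"grip":0.5,"tx":0,"ty":-4.9,"tz":3.5,"turn":0},{"grip":0.5,"tx":0,"ty":-4.9,"tz":3.5,"turn":0},{"grip":0.5,"tx":0,"ty":-4.9,"tz":3.5,"turn":0},{"grip":0.5,"tx":0,"ty":-4.9,"tz":3.5,"turn":0},{"grip":0.5,"tx":0,"ty":-4.9,"tz":3.5,"turn":0},{"grip":0.5,"tx":0,"ty":-4.9,"tz":3.5,"turn":0},{"grip":0.5,"tx":0,"ty":-4.9,"tz":3.5,"turn":0},{"grip":0.5,"tx":0,"ty":-4.9,"tz":3.5,"turn":0},{"grip":0.5,"tx":0,"ty":-4.9,"tz":3.5,"turn":0},{"grip":0.5,"tx":0,"ty":-4.9,"tz":3.5,"turn":0}]'; python3 - <<'E'
from h import *
go(484,-195,180,-7.8)
c=cam("wrist","w1"); print(c["eye"],c["attitude"])
E
```

```text
clock: 2.35
eef_pos: [483.2, -192.4, 180.3]
eef_rot: [0.117, 1.571, -0.015]
wrist_force: [-0.4, -0.1, -0.0]
finger_gap: 47.1
tx 0.007 ty -0.062 tz 0.027 turn 0.043 | at [ 483.2 -192.4  180.3] yaw -7.5 t 2.4 F [-0.4 -0.1 -0. ] gap 47.1 q6 -0.32
[ 492.8 -109.2  383.6] [-0.3  0.  -0.1]
```

View pics/w1.png

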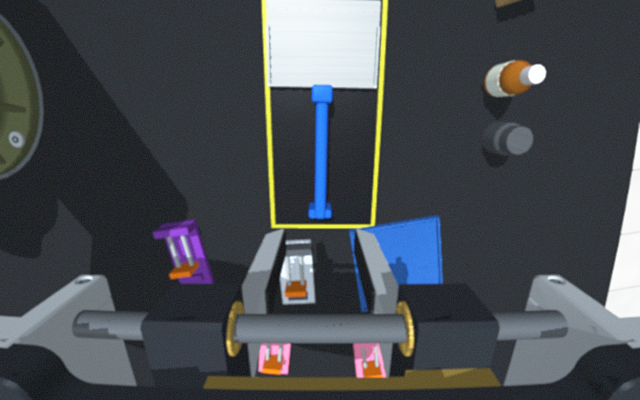

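```bash
python3 - <<'E'
from h import *
c=cam("wrist")
for a,ce,bb,m in blobs(mask(c,(105,130,60),(125,255,255)),300):
    if 300<ce[0]<340:
        pts=np.argwhere(m)[:,::-1]; P=onz(c,pts,40)
        print(bb)
        for v in (120,150,180,195):
            u=pts[pts[:,1]==v][:,0]; print(v,onz(c,[[u.min()-.5,v],[u.max()+.5,v]],40).tolist())
m=mask(c,(0,0,130),(179,70,255)); 
for a,ce,bb,mm in blobs(m,300):
    P=onz(c,np.argwhere(mm)[:,::-1],6); q=P.mean(0); print("grey",a,bb,q,cv2.minAreaRect(P.astype(np.float32)))
pts=np.concatenate([np.argwhere(m)[:,::-1] for a,ce,bb,m in blobs(mask(c,(22,120,100),(35,255,255)),10)])
print("mark",cv2.minAreaRect(onz(c,pts,0).astype(np.float32)))
E
```

```text
[307  85  26 135]
120 [[486.03515364378194, -113.80824755378603], [502.3239094361267, -115.95479816529416]]
150 [[480.086096732087, -148.38342060938538], [496.82935083726636, -150.5913877446229]]
180 [[475.02094289042765, -185.07910984781844], [491.03217025291394, -187.19063369754315]]
195 [[472.3704439965556, -204.2579517270927], [488.630912470545, -206.40213208625357]]
grey 9877 [266   0 115  89] [507.6 -25.6] ((507.28973388671875, -27.174991607666016), (99.14590454101562, 138.5523681640625), 81.95147705078125)
grey 440 [486  61  28  36] [719.7 -93. ] ((722.9814453125, -91.49276733398438), (42.925743103027344, 31.94683074951172), 80.2934799194336)
grey 443 [519  64  27  21] [768.8 -91.4] ((768.3864135742188, -90.98307037353516), (23.506765365600586, 35.142333984375), 89.03223419189453)
grey 10879 [499 122 141 263] [ 892.6 -470.1] ((853.551513671875, -406.41802978515625), (258.24420166015625, 430.0931701660156), 12.913711547851562)
grey 777 [249 228  34  46] [ 389. -292.] ((390.999267578125, -291.64739990234375), (88.90609741210938, 29.215381622314453), 57.30998992919922)
grey 1122 [354 228  38  86] [ 546.4 -333.5] ((550.1707763671875, -343.52081298828125), (37.837520599365234, 153.15414428710938), 7.575462818145752)
grey 1212 [280 252  35  52] [ 428.6 -337.9] ((426.0924987792969, -341.7450866699219), (88.65616607666016, 51.49367141723633), 84.92684173583984)
grey 2275 [  0 275 107  73] [ -12.6 -356.3] ((-12.86175537109375, -359.6355285644531), (290.8868103027344, 59.05824279785156), 18.31980323791504)
grey 520 [ 89 322  52  17] [ 112.8 -402.6] ((103.73493957519531, -401.81451416015625), (31.669498443603516, 91.33069610595703), 79.27882385253906)
grey 2446 [236 325 170  17] [ 449.1 -449. ] ((449.75335693359375, -448.7417907714844), (32.900413513183594, 280.0049133300781), 82.580810546875)
mark ((529.2084350585938, -285.3543701171875), (608.5611572265625, 540.1277465820312), 82.5291748046875)
```

```bash
python3 -m jog '[{"grip":0.45,"tx":1,"ty":-0.04,"tz":-0.02,"turn":0.18},{"grip":0.45,"tx":2,"ty":-0.04,"tz":-0.02,"turn":0.18},{"grip":0.45,"tx":3,"ty":-0.04,"tz":-0.02,"turn":0.18},{"grip":0.45,"tx":3.6,"ty":-0.04,"tz":-0.02,"turn":0.18},{"grip":0.45,"tx":3.6,"ty":-0.04,"tz":-0.02,"turn":0.18},{"grip":0.45,"tx":3.6,"ty":-0.04,"tz":-0.02,"turn":0.18},{"grip":0.45,"tx":3.6,"ty":-0.04,"tz":-0.02,"turn":0.18}]'; python3 -c "
from h import *
go(482,-195,11.5,-8.6)"
```

```text
clock: 3.03
eef_pos: [483.5, -195.0, 38.1]
eef_rot: [-0.317, 1.568, -0.468]
wrist_force: [-1.2, 0.0, 1.0]
finger_gap: 42.0
tx 0.666 ty -0.005 tz -0.039 turn -0.007 | at [ 483.5 -195.    38.1] yaw -8.6 t 3.0 F [-1.2  0.   1. ] gap 42.0 q6 -0.30
```

```bash
python3 -m jog '[{"grip":0.45,"tx":0.3,"ty":0,"tz":-0.03,"turn":0},{"grip":0.45,"tx":0.66,"ty":0,"tz":-0.03,"turn":0},{"grip":0.45,"tx":0.66,"ty":0,"tz":-0.03,"turn":0},{"grip":0.1,"tx":0.66,"ty":0,"tz":-0.03,"turn":0},{"grip":0,"tx":0.66,"ty":0,"tz":-0.03,"turn":0},{"grip":0,"tx":0.66,"ty":0,"tz":-0.03,"turn":0},{"grip":0,"tx":0.66,"ty":0,"tz":-0.03,"turn":0},{"grip":0,"tx":0.66,"ty":0,"tz":-0.03,"turn":0},{"grip":0,"tx":0.66,"ty":0,"tz":-0.03,"turn":0},{"grip":0,"tx":0.66,"ty":0,"tz":-0.03,"turn":0}]' 50; python3 -c "
from h import *
go(525,-20,11.5,0.8);go(482,-195,11.5,-8.6)"
```

```text
clock: 3.87
eef_pos: [481.8, -194.8, 10.4]
eef_rot: [-0.268, 1.57, -0.419]
wrist_force: [-0.3, 0.7, 6.6]
finger_gap: 12.9
tx -0.029 ty 4.484 tz 0.409 turn -1.579 | at [ 481.8 -194.8   10.4] yaw -8.7 t 3.9 F [-0.3  0.7  6.6] gap 12.9 q6 -0.30
tx -0.028 ty -0.003 tz 0.006 turn -0.013 | at [ 481.8 -194.8   10.4] yaw -8.7 t 3.9 F [-0.3  0.7  6.6] gap 12.9 q6 -0.30
```

```bash
python3 -c "
from h import *
go(536,-110,15.5,0.8)"; python3 -m jog '[{"grip":0,"tx":-0.12,"ty":0,"tz":0,"turn":0},{"grip":0,"tx":-0.12,"ty":0,"tz":0,"turn":0},{"grip":0,"tx":-0.12,"ty":0.3,"tz":0.2,"turn":-0.3},{"grip":0,"tx":-0.12,"ty":0.6,"tz":0.4,"turn":-0.6},{"grip":0,"tx":-0.12,"ty":1,"tz":0.6,"turn":-1.0},{"grip":0,"tx":-0.12,"ty":1.5,"tz":0.8,"turn":-1.4},{"grip":0,"tx":-0.12,"ty":1.9,"tz":1.0,"turn":-1.58},{"grip":0,"tx":-0.12,"ty":1.9,"tz":1.0,"turn":-1.58},{"grip":0,"tx":-0.12,"ty":1.9,"tz":1.0,"turn":-1.58},{"grip":0,"tx":-0.12,"ty":1.9,"tz":1.0,"turn":-1.58}]'; python3 -c "
from h import *
go(536,-110,15.5,0.8)
c=cam('side','s2');I=c['image'][60:280,200:440]
cv2.imwrite('pics/s2c.png',cv2.resize(I,None,fx=2.7,fy=2.7,interpolation=cv2.INTER_CUBIC)[...,::-1])"
```

```text
tx -0.128 ty 2.301 tz 1.021 turn -1.579 | at [ 481.8 -194.8   10.4] yaw -8.7 t 3.9 F [-0.3  0.7  6.6] gap 12.9 q6 -0.30
clock: 4.7
eef_pos: [531.9, -125.9, 14.3]
eef_rot: [3.08, 1.57, 3.093]
wrist_force: [0.1, 1.0, -2.1]
finger_gap: 12.9
tx -0.031 ty 0.395 tz 0.108 turn -0.003 | at [ 531.9 -125.9   14.3] yaw 0.8 t 4.7 F [ 0.1  1.  -2.1] gap 12.9 q6 -0.31
```

View pics/s2c.png

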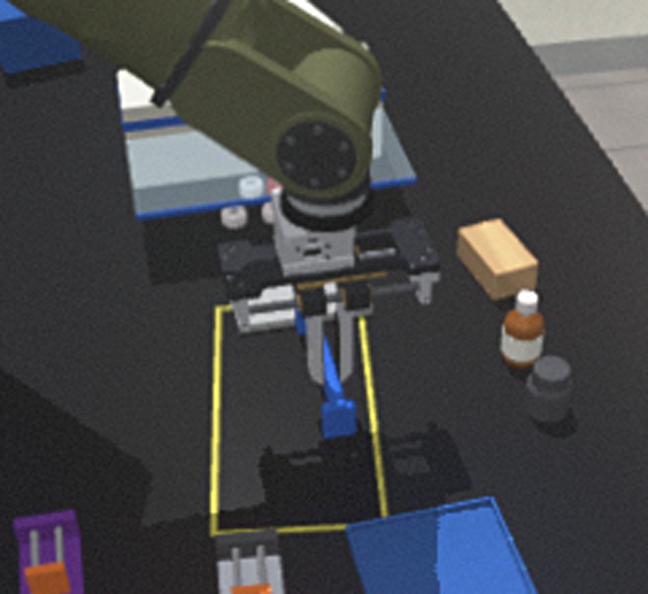

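```bash
python3 - <<'E'
from h import *
c=cam("wrist","w2")
for a,ce,bb,m in blobs(mask(c,(105,130,60),(125,255,255)),300):
    print("blue",a,bb,cv2.minAreaRect(onz(c,np.argwhere(m)[:,::-1],40+4).astype(np.float32)))
m=mask(c,(0,0,130),(179,70,255)); 
for a,ce,bb,mm in blobs(m,800):
    print("grey",a,bb,cv2.minAreaRect(onz(c,np.argwhere(mm)[:,::-1],7).astype(np.float32)))
go(536,-110,15.5,0.8)
E
```

```text
blue 6388 [299  51  43 248] ((530.0321044921875, -87.68888854980469), (23.864885330200195, 160.82591247558594), 0.755774974822998)
blue 599 [301 361  39  16] ((532.0899047851562, -234.82444763183594), (30.66234588623047, 15.873950958251953), 0.8392993211746216)
grey 11973 [216   0 209  61] ((528.62255859375, 13.299980163574219), (138.7112274169922, 37.67338943481445), 0.746813178062439)
grey 1579 [542 167  66  57] ((730.291748046875, -93.61166381835938), (44.76301956176758, 46.6640510559082), 69.27108001708984)
grey 827 [282 229  26  47] ((510.1348571777344, -150.7704315185547), (43.29978942871094, 18.195884704589844), 84.20293426513672)
grey 934 [332 229  26  66] ((552.2161254882812, -159.22222900390625), (18.21392822265625, 61.33673095703125), 6.766142845153809)
grey 2414 [  0 275 109  73] ((270.11187744140625, -221.29457092285156), (162.51730346679688, 33.23129653930664), 26.608505249023438)
grey 6836 [505 275 135 110] ((790.1243896484375, -234.43589782714844), (139.4951934814453, 127.96635437011719), 1.0703085660934448)
grey 1657 [ 69 320 137  20] ((358.1790771484375, -235.07965087890625), (134.7452392578125, 17.944425582885742), 0.4187595546245575)
grey 1575 [435 321 132  19] ((702.4288330078125, -230.22085571289062), (128.607421875, 17.66036605834961), 1.1978328227996826)
tx -0.028 ty 0.403 tz 0.109 turn -0.010 | at [ 531.8 -126.2   14.4] yaw 0.7 t 4.8 F [-0.4  0.5 -0.8] gap 13.2 q6 -0.31
```

View pics/w2.png

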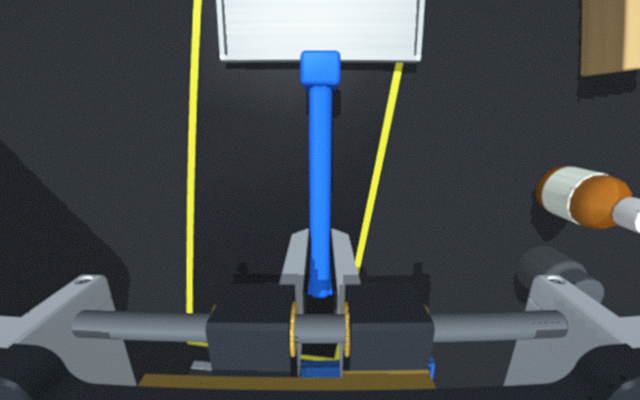

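```bash
python3 -m jog '[{"grip":0,"tx":0,"ty":0.1,"tz":0.05,"turn":0},{"grip":0,"tx":0,"ty":0.3,"tz":0.13,"turn":0},{"grip":0,"tx":0.05,"ty":0.5,"tz":0.13,"turn":0},{"grip":0,"tx":0.11,"ty":0.7,"tz":0.13,"turn":0},{"grip":0,"tx":0.11,"ty":0.9,"tz":0.13,"turn":0},{"grip":0,"tx":0.11,"ty":1.1,"tz":0.13,"turn":0},{"grip":0,"tx":0.11,"ty":1.3,"tz":0.13,"turn":0},{"grip":0,"tx":0.11,"ty":1.5,"tz":0.13,"turn":0},{"grip":0,"tx":0.11,"ty":1.6,"tz":0.13,"turn":0},{"grip":0,"tx":0.11,"ty":1.7,"tz":0.13,"turn":0},{"grip":0,"tx":0.11,"ty":1.8,"tz":0.13,"turn":0},{"grip":0,"tx":0.11,"ty":1.8,"tz":0.13,"turn":0}]' 60; python3 -c "
from h import *
go(536,58,10.5,0.8)
S=cam('scene');I=S['image'][80:230,300:500]
cv2.imwrite('pics/s3c.png',cv2.resize(I,None,fx=4,fy=4,interpolation=cv2.INTER_CUBIC)[...,::-1])"
```

```text
clock: 5.8
eef_pos: [536.7, -52.4, 10.4]
eef_rot: [0.12, 1.57, 0.135]
wrist_force: [0.1, 3.1, 5.0]
finger_gap: 12.6
tx -0.003 ty 2.759 tz 0.022 turn 0.007 | at [536.7 -52.4  10.4] yaw 0.8 t 5.8 F [0.1 3.1 5. ] gap 12.6 q6 -0.18
```

View pics/s3c.png

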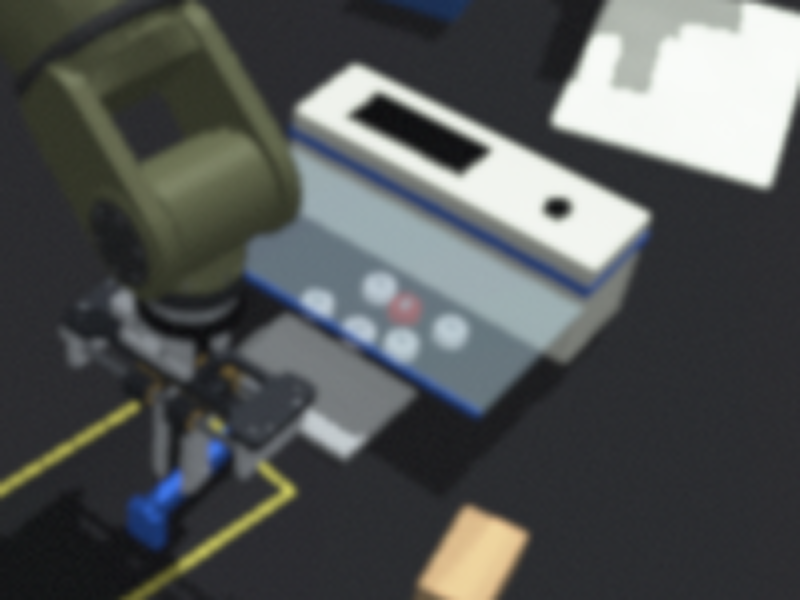

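```bash
python3 -m jog '[{"grip":0,"tx":0,"ty":0.12,"tz":0,"turn":0},{"grip":0,"tx":0,"ty":0.24,"tz":0,"turn":0},{"grip":0,"tx":0,"ty":0.36,"tz":0,"turn":0},{"grip":0,"tx":0,"ty":0.48,"tz":0,"turn":0},{"grip":0,"tx":0,"ty":0.6,"tz":0,"turn":0},{"grip":0,"tx":0,"ty":0.72,"tz":0,"turn":0},{"grip":0,"tx":0,"ty":0.84,"tz":0,"turn":0},{"grip":0,"tx":0,"ty":0.96,"tz":0,"turn":0},{"grip":0,"tx":0,"ty":1.08,"tz":0,"turn":0},{"grip":0,"tx":0,"ty":1.2,"tz":0,"turn":0},{"grip":0,"tx":0,"ty":1.3,"tz":0,"turn":0},{"grip":0,"tx":0,"ty":1.4,"tz":0,"turn":0}]'; python3 -m jog '[{"grip":0,"tx":0,"ty":0.1,"tz":0,"turn":0},{"grip":0,"tx":0,"ty":0.2,"tz":0,"turn":0},{"grip":0,"tx":0,"ty":0.3,"tz":0,"turn":0},{"grip":0,"tx":0,"ty":0.4,"tz":0,"turn":0},{"grip":0,"tx":0,"ty":0.5,"tz":0,"turn":0},{"grip":0,"tx":0,"ty":0.6,"tz":0,"turn":0},{"grip":0,"tx":0,"ty":0.7,"tz":0,"turn":0},{"grip":0,"tx":0,"ty":0.75,"tz":0,"turn":0},{"grip":0,"tx":0,"ty":0.8,"tz":0,"turn":0},{"grip":0,"tx":0,"ty":0.85,"tz":0,"turn":0}]'; python3 -c "
from h import *
go(536,58,10.5,0.8)"
```

```text
clock: 6.85
eef_pos: [535.9, 3.0, 10.4]
eef_rot: [-0.601, 1.57, -0.587]
wrist_force: [-0.5, -4.5, 5.5]
finger_gap: 12.4
clock: 7.68
eef_pos: [535.4, 36.9, 10.4]
eef_rot: [-0.666, 1.57, -0.652]
wrist_force: [-0.7, -4.4, 6.0]
finger_gap: 12.8
tx -0.003 ty 0.528 tz 0.024 turn 0.004 | at [535.4  36.9  10.4] yaw 0.8 t 7.7 F [-0.7 -4.4  6. ] gap 12.8 q6 -0.01
```

```bash
python3 -m jog '[{"grip":0,"tx":0,"ty":0.06,"tz":0,"turn":0},{"grip":0,"tx":0,"ty":0.12,"tz":0,"turn":0},{"grip":0,"tx":0,"ty":0.18,"tz":0,"turn":0},{"grip":0,"tx":0,"ty":0.24,"tz":0,"turn":0},{"grip":0,"tx":0,"ty":0.3,"tz":0,"turn":0},{"grip":0,"tx":0,"ty":0.36,"tz":0,"turn":0},{"grip":0,"tx":0,"ty":0.4,"tz":0,"turn":0},{"grip":0,"tx":0,"ty":0.4,"tz":0,"turn":0}]'; python3 -c "
from h import *
go(536,60,10.5,0.8)
S=cam('scene');I=S['image'][100:175,350:450]
cv2.imwrite('pics/s4c.png',cv2.resize(I,None,fx=7,fy=7,interpolation=cv2.INTER_CUBIC)[...,::-1])"
```

```text
clock: 8.35
eef_pos: [535.1, 53.0, 10.4]
eef_rot: [-0.391, 1.57, -0.376]
wrist_force: [-0.2, -1.9, 6.7]
finger_gap: 12.4
tx -0.003 ty 0.174 tz 0.024 turn 0.004 | at [535.1  53.   10.4] yaw 0.8 t 8.3 F [-0.2 -1.9  6.7] gap 12.4 q6 0.02
```

View pics/s4c.png

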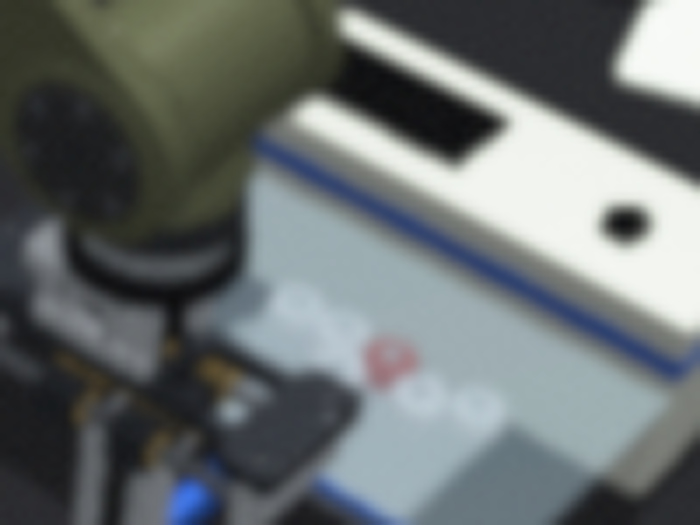

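```bash
python3 -m jog '[{"grip":0,"tx":0,"ty":0.03,"tz":0,"turn":0},{"grip":0,"tx":0,"ty":0.06,"tz":0,"turn":0},{"grip":0,"tx":0,"ty":0.09,"tz":0,"turn":0},{"grip":0,"tx":0,"ty":0.12,"tz":0,"turn":0},{"grip":0,"tx":0,"ty":0.14,"tz":0,"turn":0},{"grip":0,"tx":0,"ty":0.16,"tz":0,"turn":0},{"grip":0,"tx":0,"ty":0.16,"tz":0,"turn":0}]'; python3 -c "
from h import *
go(536,60,10.5,0.8)"; python3 -m jog '[{"grip":0,"tx":0,"ty":0.02,"tz":0,"turn":0},{"grip":0,"tx":0,"ty":0.04,"tz":0,"turn":0},{"grip":0,"tx":0,"ty":0.06,"tz":0,"turn":0},{"grip":0,"tx":0,"ty":0.08,"tz":0,"turn":0},{"grip":0,"tx":0,"ty":0.08,"tz":0,"turn":0}]';python3 -c "
from h import *
go(536,60,10.5,0.8)"
```

```text
clock: 8.98
eef_pos: [535.1, 57.2, 10.4]
eef_rot: [-1.409, 1.567, -1.394]
wrist_force: [-0.3, -20.3, 5.7]
finger_gap: 12.5
tx -0.003 ty 0.069 tz 0.023 turn 0.004 | at [535.1  57.2  10.4] yaw 0.8 t 9.0 F [ -0.3 -20.3   5.7] gap 12.5 q6 0.03
clock: 9.4
eef_pos: [535.2, 57.5, 10.4]
eef_rot: [-1.528, 1.563, -1.514]
wrist_force: [0.5, -42.2, 6.7]
finger_gap: 12.7
tx -0.004 ty 0.062 tz 0.021 turn 0.002 | at [535.2  57.5  10.4] yaw 0.8 t 9.4 F [  0.5 -42.2   6.7] gap 12.7 q6 0.03
```

```bash
python3 -m jog '[{"grip":0,"tx":0,"ty":-0.04,"tz":0,"turn":0},{"grip":0,"tx":0,"ty":-0.08,"tz":0,"turn":0},{"grip":0,"tx":0,"ty":-0.12,"tz":0,"turn":0},{"grip":0,"tx":0,"ty":-0.16,"tz":0,"turn":0},{"grip":0,"tx":0,"ty":-0.21,"tz":0,"turn":0},{"grip":0,"tx":0,"ty":-0.27,"tz":0,"turn":0},{"grip":0,"tx":0,"ty":-0.34,"tz":0,"turn":0},{"grip":0,"tx":0,"ty":-0.42,"tz":0,"turn":0},{"grip":0,"tx":0,"ty":-0.5,"tz":0,"turn":0},{"grip":0,"tx":0,"ty":-0.57,"tz":0,"turn":0},{"grip":0,"tx":0,"ty":-0.62,"tz":0,"turn":0},{"grip":0,"tx":0,"ty":-0.64,"tz":0,"turn":0}]'; python3 -c "
from h import *
go(536,60,10.5,0.8)
S=cam('scene');I=S['image'][100:175,350:450]
cv2.imwrite('pics/s5c.png',cv2.resize(I,None,fx=7,fy=7,interpolation=cv2.INTER_CUBIC)[...,::-1])"
```

```text
clock: 10.4
eef_pos: [535.3, 37.6, 10.4]
eef_rot: [1.112, 1.569, 1.126]
wrist_force: [0.0, 4.7, 6.0]
finger_gap: 12.3
tx -0.002 ty 0.559 tz 0.025 turn 0.001 | at [535.3  37.6  10.4] yaw 0.8 t 10.4 F [0.  4.7 6. ] gap 12.3 q6 -0.01
```

View pics/s5c.png

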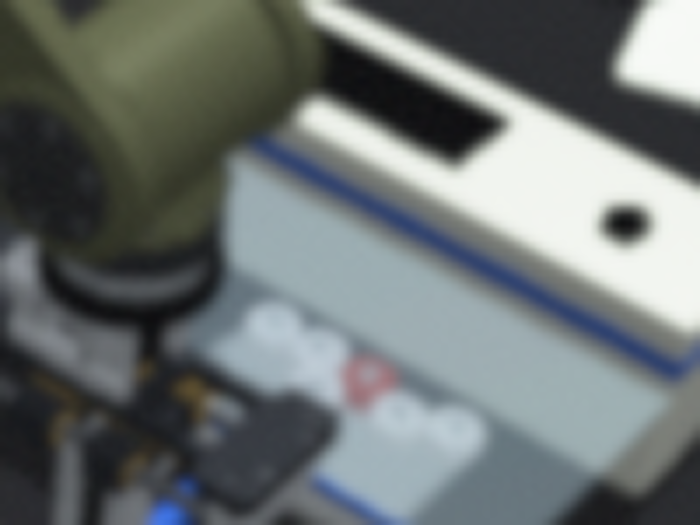

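```bash
python3 -m jog '[{"grip":0,"tx":0,"ty":-0.05,"tz":0,"turn":0},{"grip":0,"tx":0,"ty":-0.15,"tz":0,"turn":0},{"grip":0,"tx":0,"ty":-0.3,"tz":0,"turn":0},{"grip":0,"tx":0,"ty":-0.45,"tz":0,"turn":0},{"grip":0,"tx":0,"ty":-0.6,"tz":0,"turn":0},{"grip":0,"tx":0,"ty":-0.75,"tz":0,"turn":0},{"grip":0,"tx":0,"ty":-0.9,"tz":0,"turn":0},{"grip":0,"tx":0,"ty":-1.05,"tz":0,"turn":0},{"grip":0,"tx":0,"ty":-1.2,"tz":0,"turn":0},{"grip":0,"tx":0,"ty":-1.35,"tz":0,"turn":0},{"grip":0,"tx":0,"ty":-1.45,"tz":0,"turn":0},{"grip":0,"tx":0,"ty":-1.5,"tz":0,"turn":0}]';python3 -m jog '[{"grip":0,"tx":0,"ty":-0.05,"tz":0,"turn":0},{"grip":0,"tx":0,"ty":-0.15,"tz":0,"turn":0},{"grip":0,"tx":0,"ty":-0.3,"tz":0,"turn":0},{"grip":0,"tx":0,"ty":-0.45,"tz":0,"turn":0},{"grip":0,"tx":0,"ty":-0.6,"tz":0,"turn":0},{"grip":0,"tx":0,"ty":-0.75,"tz":0,"turn":0},{"grip":0,"tx":0,"ty":-0.9,"tz":0,"turn":0},{"grip":0,"tx":0,"ty":-1.05,"tz":0,"turn":0},{"grip":0,"tx":0,"ty":-1.2,"tz":0,"turn":0},{"grip":0,"tx":0,"ty":-1.35,"tz":0,"turn":0},{"grip":0,"tx":0,"ty":-1.45,"tz":0,"turn":0},{"grip":0,"tx":0,"ty":-1.5,"tz":0,"turn":0}]';python3 -m jog '[{"grip":0,"tx":0,"ty":-0.05,"tz":0,"turn":0},{"grip":0,"tx":0,"ty":-0.15,"tz":0,"turn":0},{"grip":0,"tx":0,"ty":-0.3,"tz":0,"turn":0},{"grip":0,"tx":0,"ty":-0.45,"tz":0,"turn":0},{"grip":0,"tx":0,"ty":-0.6,"tz":0,"turn":0},{"grip":0,"tx":0,"ty":-0.75,"tz":0,"turn":0},{"grip":0,"tx":0,"ty":-0.9,"tz":0,"turn":0},{"grip":0,"tx":0,"ty":-1.05,"tz":0,"turn":0},{"grip":0,"tx":0,"ty":-1.15,"tz":0,"turn":0},{"grip":0,"tx":0,"ty":-1.2,"tz":0,"turn":0},{"grip":0,"tx":0,"ty":-1.2,"tz":0,"turn":0}]'; python3 -c "
from h import *
go(483,-197,10.5,-8.2)
c=cam('wrist','w3')"
```

```text
clock: 11.45
eef_pos: [536.2, -22.5, 10.4]
eef_rot: [1.105, 1.569, 1.118]
wrist_force: [0.4, 5.3, 6.5]
finger_gap: 12.5
clock: 12.45
eef_pos: [537.2, -82.5, 10.3]
eef_rot: [1.12, 1.569, 1.134]
wrist_force: [-0.0, 5.4, 7.4]
finger_gap: 12.8
clock: 13.37
eef_pos: [537.9, -130.7, 10.4]
eef_rot: [0.945, 1.57, 0.959]
wrist_force: [-0.6, 0.8, 6.6]
finger_gap: 12.5
tx -0.005 ty -1.639 tz -1.395 turn 1.500 | at [ 537.9 -130.7   10.4] yaw 0.8 t 13.4 F [-0.6  0.8  6.6] gap 12.5 q6 -0.32
```

View pics/w3.png

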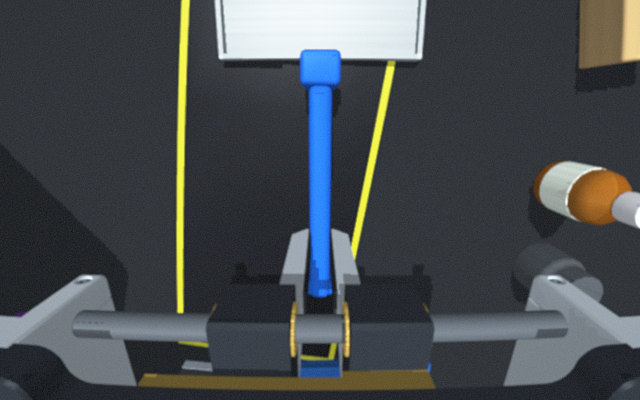

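```bash
python3 -m jog '[{"grip":0,"tx":0,"ty":-0.05,"tz":-0.04,"turn":0.05},{"grip":0,"tx":0,"ty":-0.15,"tz":-0.12,"turn":0.15},{"grip":0,"tx":0,"ty":-0.25,"tz":-0.21,"turn":0.25},{"grip":0,"tx":0,"ty":-0.35,"tz":-0.3,"turn":0.35},{"grip":0,"tx":0,"ty":-0.45,"tz":-0.38,"turn":0.45},{"grip":0,"tx":0,"ty":-0.55,"tz":-0.47,"turn":0.55},{"grip":0,"tx":0,"ty":-0.65,"tz":-0.55,"turn":0.65},{"grip":0,"tx":0,"ty":-0.75,"tz":-0.64,"turn":0.75},{"grip":0,"tx":0,"ty":-0.85,"tz":-0.72,"turn":0.8},{"grip":0,"tx":0,"ty":-0.92,"tz":-0.78,"turn":0.85},{"grip":0,"tx":0,"ty":-0.95,"tz":-0.82,"turn":0.88},{"grip":0,"tx":0,"ty":-0.95,"tz":-0.82,"turn":0.88}]'; python3 -c "
from h import *
go(483,-197,10.5,-8.2)"
```

```text
clock: 14.42
eef_pos: [505.6, -169.3, 10.4]
eef_rot: [0.435, 1.57, 0.356]
wrist_force: [0.6, 0.2, 6.3]
finger_gap: 12.7
tx -0.004 ty -0.735 tz -0.510 turn 0.619 | at [ 505.6 -169.3   10.4] yaw -4.5 t 14.4 F [0.6 0.2 6.3] gap 12.7 q6 -0.31
```

Finish the move, release, and lift straight up to look.

```bash
python3 -m jog '[{"grip":0,"tx":0,"ty":-0.05,"tz":-0.04,"turn":0.05},{"grip":0,"tx":0,"ty":-0.15,"tz":-0.1,"turn":0.13},{"grip":0,"tx":0,"ty":-0.25,"tz":-0.18,"turn":0.22},{"grip":0,"tx":0,"ty":-0.35,"tz":-0.25,"turn":0.3},{"grip":0,"tx":0,"ty":-0.45,"tz":-0.32,"turn":0.4},{"grip":0,"tx":0,"ty":-0.55,"tz":-0.39,"turn":0.48},{"grip":0,"tx":0,"ty":-0.65,"tz":-0.46,"turn":0.56},{"grip":0,"tx":0,"ty":-0.71,"tz":-0.5,"turn":0.61},{"grip":0,"tx":0,"ty":-0.735,"tz":-0.51,"turn":0.62},{"grip":0,"tx":0,"ty":-0.735,"tz":-0.51,"turn":0.62}]'; python3 -m jog '[{"grip":0.15,"tx":0,"ty":0,"tz":0,"turn":0},{"grip":0.3,"tx":0,"ty":0,"tz":0,"turn":0},{"grip":0.45,"tx":0,"ty":0,"tz":0,"turn":0},{"grip":0.45,"tx":0,"ty":0,"tz":0,"turn":0},{"grip":0.45,"tx":-0.5,"ty":0,"tz":0,"turn":0},{"grip":0.45,"tx":-1.5,"ty":0,"tz":0,"turn":0},{"grip":0.45,"tx":-2.5,"ty":0,"tz":0,"turn":0},{"grip":0.45,"tx":-3.5,"ty":0.5,"tz":0,"turn":0},{"grip":0.45,"tx":-4,"ty":1,"tz":0,"turn":0},{"grip":0.45,"tx":-4,"ty":2,"tz":0,"turn":0},{"grip":0.45,"tx":-4,"ty":2,"tz":0,"turn":0},{"grip":0.45,"tx":-4,"ty":2,"tz":0,"turn":0}]' 30; python3 - <<'E'
from h import *
go(500,-100,170,-8.2)
c=cam('wrist','w4')
m=mask(c,(0,0,130),(179,70,255))
for a,ce,bb,mm in blobs(m,5000): print("grey",a,bb,cv2.minAreaRect(onz(c,np.argwhere(mm)[:,::-1],4).astype(np.float32)))
E
```

```text
clock: 15.25
eef_pos: [483.0, -196.9, 10.4]
eef_rot: [0.907, 1.57, 0.764]
wrist_force: [0.2, 2.2, 7.6]
finger_gap: 12.7
clock: 16.25
eef_pos: [494.2, -117.0, 170.1]
eef_rot: [0.096, 1.571, -0.045]
wrist_force: [0.2, 0.1, -0.3]
finger_gap: 42.3
tx 0.003 ty 0.441 tz 0.084 turn 0.027 | at [ 494.2 -117.   170.1] yaw -8.0 t 16.2 F [ 0.2  0.1 -0.3] gap 42.3 q6 -0.16
grey 9019 [265  65 116  87] ((508.07489013671875, -27.23004150390625), (103.8653793334961, 141.83843994140625), 81.75040435791016)
grey 11228 [489 125 151 260] ((849.00634765625, -331.37396240234375), (264.4014587402344, 417.1016540527344), 12.424315452575684)
grey 6861 [  0 275 135 110] ((5.946136474609375, -311.38909912109375), (224.79824829101562, 246.5048065185547), 81.91279602050781)
```

View pics/w4.png

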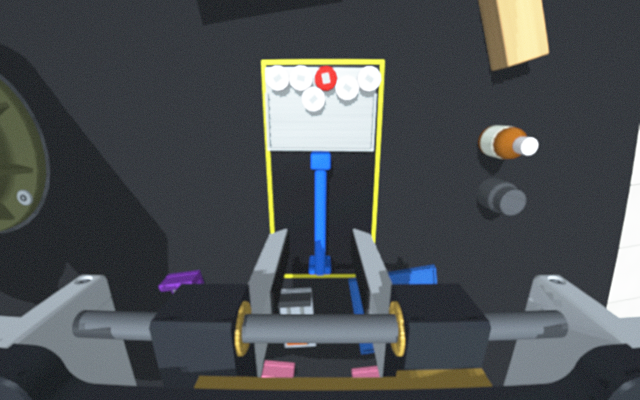

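```bash
python3 -m jog '[{"grip":0.45,"tx":1,"ty":0.5,"tz":0,"turn":0},{"grip":0.45,"tx":2,"ty":1.1,"tz":0,"turn":0},{"grip":0.45,"tx":2,"ty":1.1,"tz":0,"turn":0},{"grip":0.45,"tx":2,"ty":1.1,"tz":0,"turn":0},{"grip":0.45,"tx":2,"ty":1.1,"tz":0,"turn":0}]'; cat >> h.py <<'E'
def mounts(c,z=17,rmm=14,save=None,reg=(380,680,-80,110)):
    g=cv2.cvtColor(c["image"],cv2.COLOR_RGB2GRAY); H=hsv(c)
    d=c["eye"][2]-z; r=c["fx"]*rmm/d; k=4
    G=cv2.GaussianBlur(cv2.resize(g,None,fx=k,fy=k,interpolation=cv2.INTER_CUBIC),(0,0),2)
    C=cv2.HoughCircles(G,cv2.HOUGH_GRADIENT_ALT,1.5,r*k*1.4,param1=120,param2=0.6,minRadius=int(r*k*.85),maxRadius=int(r*k*1.15))
    out=[];im=c["image"][...,::-1].copy()
    for u,v,rr in (C[0] if C is not None else []):
        u,v,rr=(u+.5)/k-.5,(v+.5)/k-.5,rr/k; P=onz(c,[[u,v]],z)[0]
        if not(reg[0]<P[0]<reg[1] and reg[2]<P[1]<reg[3]): continue
        yy,xx=np.mgrid[:g.shape[0],:g.shape[1]]; ins=(np.hypot(xx-u,yy-v)<.9*rr)
        h=np.median(H[ins],0); col="red" if h[1]>120 else "white"
        out.append((col,P,(u,v,rr))); cv2.circle(im,(int(u),int(v)),int(rr),(0,255,0),1)
    if save: cv2.imwrite(f"pics/{save}.png",im)
    for o in sorted(out,key=lambda o:o[1][0]): print(o[0],o[1],"px",np.array(o[2]),H[int(o[2][1]),int(o[2][0])])
    return out
E
python3 - <<'E'
from h import *
go(500,-75,90,-8)
c=cam("wrist"); mounts(c,save="w5")
E
```

```text
clock: 16.72
eef_pos: [500.7, -75.9, 90.8]
eef_rot: [-1.163, 1.571, -1.307]
wrist_force: [0.4, -0.1, 1.1]
finger_gap: 42.0
tx 0.021 ty 0.020 tz -0.020 turn -0.035 | at [500.7 -75.9  90.8] yaw -8.2 t 16.7 F [ 0.4 -0.1  1.1] gap 42.0 q6 -0.08
white [500.7 -13.5] px [312.  138.8  14.5] [ 97  14 240]
red [516.3   7.1] px [325.1 114.4  14.4] [ 98  12 245]
white [541.   -7.2] px [352.9 126.   14.6] [ 98  12 243]
```

View pics/w5.png

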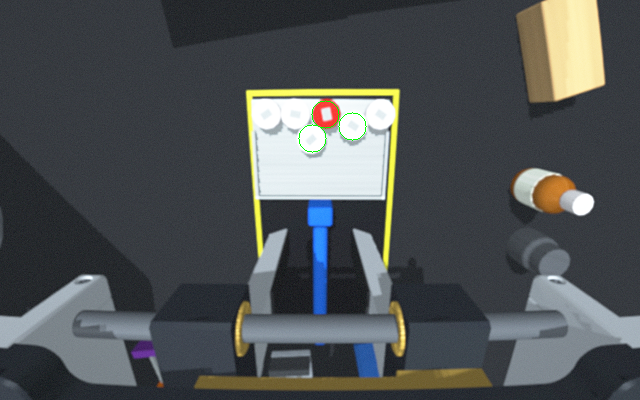

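```bash
sed -i 's/param2=0.6/param2=0.3/; s/param1=120/param1=70/' h.py; python3 - <<'E'
from h import *
c=cam("wrist"); mounts(c)
print(onz(c,[[266,114],[296,114],[380,114]],17))
E
python3 -c "
from h import *
go(541,-7.2,70,82)"
```

```text
white [462.   15.6] px [266.2 113.6  15.1] [ 98  11 244]
white [499.6 -12.8] px [310.1 138.   14.6] [ 97  14 242]
red [517.5   6.1] px [325.9 115.1  14. ] [ 98  13 244]
white [539.2  -6.4] px [350.2 125.2  14.4] [ 98  13 243]
[[461.7  15.3]
 [489.8  11.1]
 [568.3  -0.1]]
tx 0.545 ty 1.849 tz 0.735 turn 14.958 | at [501.2 -76.2  91.8] yaw -8.2 t 16.8 F [-0.1 -0.2  0. ] gap 42.1 q6 -0.08
```

```bash
python3 -m jog '[{"grip":0.42,"tx":0,"ty":1.8,"tz":1,"turn":15},{"grip":0.42,"tx":0,"ty":1.8,"tz":1,"turn":15},{"grip":0.42,"tx":0,"ty":1.8,"tz":1,"turn":15},{"grip":0.42,"tx":0,"ty":1.8,"tz":1,"turn":15},{"grip":0.42,"tx":0,"ty":1.8,"tz":1,"turn":15},{"grip":0.42,"tx":0,"ty":1.8,"tz":1,"turn":15},{"grip":0.42,"tx":0,"ty":1.8,"tz":1,"turn":15},{"grip":0.42,"tx":0,"ty":1.8,"tz":1,"turn":15},{"grip":0.42,"tx":0,"ty":1.8,"tz":1,"turn":15},{"grip":0.42,"tx":0,"ty":1.8,"tz":1,"turn":15},{"grip":0.42,"tx":0,"ty":1.8,"tz":1,"turn":15},{"grip":0.42,"tx":0,"ty":1.8,"tz":1,"turn":15}]'; python3 -m jog '[{"grip":0.42,"tx":0,"ty":0,"tz":0,"turn":0.6},{"grip":0.42,"tx":0,"ty":0,"tz":0,"turn":0.6},{"grip":0.42,"tx":0,"ty":0,"tz":0,"turn":0.6}]'; python3 -c "
from h import *
go(540.2,-6.8,5.8,82)"
```

```text
clock: 17.82
eef_pos: [551.0, -10.4, 91.8]
eef_rot: [1.51, 1.568, -0.126]
wrist_force: [-0.1, -0.0, 0.2]
finger_gap: 39.4
clock: 18.07
eef_pos: [550.8, -10.1, 91.3]
eef_rot: [1.578, 1.569, -0.112]
wrist_force: [-0.6, 0.1, 0.1]
finger_gap: 39.8
tx 2.136 ty -0.277 tz -0.050 turn 0.200 | at [550.8 -10.1  91.3] yaw -96.8 t 18.1 F [-0.6  0.1  0.1] gap 39.8 q6 1.60
```

```bash
python3 -m jog '[{"grip":0.42,"tx":0.5,"ty":-0.28,"tz":-0.05,"turn":0.2},{"grip":0.42,"tx":1.2,"ty":-0.28,"tz":-0.05,"turn":0.2},{"grip":0.42,"tx":1.7,"ty":-0.28,"tz":-0.05,"turn":0.2},{"grip":0.42,"tx":2.0,"ty":-0.28,"tz":-0.05,"turn":0.2},{"grip":0.42,"tx":2.12,"ty":-0.28,"tz":-0.05,"turn":0.2},{"grip":0.42,"tx":2.12,"ty":-0.28,"tz":-0.05,"turn":0.2},{"grip":0.42,"tx":2.12,"ty":-0.28,"tz":-0.05,"turn":0.2}]'; python3 -c "
from h import *
go(540.2,-6.8,5.8,82)"; python3 -m jog '[{"grip":0.2,"tx":0,"ty":0,"tz":0,"turn":0},{"grip":0,"tx":0,"ty":0,"tz":0,"turn":0},{"grip":0,"tx":0,"ty":0,"tz":0,"turn":0},{"grip":0,"tx":0,"ty":0,"tz":0,"turn":0},{"grip":0,"tx":0,"ty":0,"tz":0,"turn":0},{"grip":0,"tx":-0.2,"ty":0,"tz":0,"turn":0},{"grip":0,"tx":-0.7,"ty":0,"tz":0,"turn":0},{"grip":0,"tx":-1.3,"ty":0,"tz":0,"turn":0},{"grip":0,"tx":-1.3,"ty":0,"tz":0,"turn":0},{"grip":0,"tx":-1.3,"ty":0,"tz":0,"turn":0}]' 20;  python3 -c "
from h import *
go(622,-311,56,92)"
```

```text
clock: 18.65
eef_pos: [540.0, -6.2, 6.2]
eef_rot: [1.612, 1.57, -0.1]
wrist_force: [-0.2, -0.6, 0.5]
finger_gap: 39.4
tx 0.011 ty 0.006 tz 0.014 turn -0.011 | at [540.   -6.2   6.2] yaw -98.1 t 18.6 F [-0.2 -0.6  0.5] gap 39.4 q6 1.63
clock: 19.48
eef_pos: [540.1, -6.1, 58.8]
eef_rot: [1.628, 1.568, -0.084]
wrist_force: [-0.6, 0.1, -0.5]
finger_gap: 0.5
tx 0.077 ty 3.100 tz 7.259 turn -1.682 | at [540.1  -6.1  58.8] yaw -98.1 t 19.5 F [-0.6  0.1 -0.5] gap 0.5 q6 1.63
```

```bash
python3 - <<'E'
from h import *
c=cam("wrist","w6"); print(c["eye"]); mounts(c,save="w6d")
c=cam("scene"); I=c["image"][170:250,260:380]
cv2.imwrite('pics/s6.png',cv2.resize(I,None,fx=5,fy=5,interpolation=cv2.INTER_CUBIC)[...,::-1])
a=cv2.imread("pics/w6d.png"); b=cv2.imread("pics/s6.png"); cv2.imwrite("pics/w6v.png",np.hstack([cv2.resize(a[:, :],(480,300)),cv2.resize(b,(320,213))[:213].copy() if 0 else cv2.copyMakeBorder(cv2.resize(b,(320,213)),0,87,0,0,cv2.BORDER_CONSTANT)]))
E
```

```text
[621.3 -17.9 262.3]
white [569.3  -0.2] px [308.2 178.9  16.1] [ 98   4 254]
```

View pics/w6v.png

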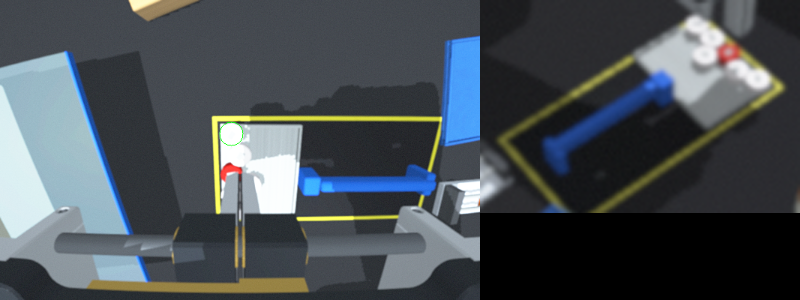

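```bash
python3 - <<'E'
from h import *
c=cam("wrist")
print("tcp px",proj(c,[pose()[1]]))
print(onz(c,[[308.2,178.9],[317,206],[302,230]],17))
I=c["image"][150:260:6,285:350:5].min(2); print(I)
m=cv2.inRange(c["image"],(240,240,240),(255,255,255))
for a,ce,bb,mm in blobs(m,60): print(a,ce,bb,onz(c,[ce],17))
m=mask(c,(0,120,80),(8,255,255))|mask(c,(172,120,80),(180,255,255))
for a,ce,bb,mm in blobs(m,60): print("red",a,ce,bb,onz(c,[ce],17))
E
```

```text
tcp px [[319.4 226.2]]
[[568.5  -0.2]
 [542.7  -4.3]
 [521.4  12.8]]
[[ 73  64  64  68  63  70  65  67  73  68  48  43  51]
 [124 120 119 117 118 113 114 112 107 113  66  66  69]
 [122  90  75  68 132 170  68  36  46  57  35  41  38]
 [116  86 255 255 255 255 255 208 183 194 189 189 189]
 [119  84 255 255 255 255 255 255 186 189 190 189 187]
 [120  83 255 255 251 251 255 255 193 187 191 189 184]
 [117  88 255 255 255 255 255 255 247 220 189 185 188]
 [115  88 255 255 255 255 254 245 201 186 188 186 189]
 [110  92 255 254 253 255 255 255 248 241 193 188 189]
 [110  94 255 253 255 255 255 250 214 244 211 187 186]
 [105  90 255 253 255 255 253 250 245 246 208 189 196]
 [ 99 100 255 254 138 255 255 255 249 242 251 250 251]
 [ 95  98 242  48  63  57  50 107 188 231 251 251 251]
 [ 90  98  55  57  85 169 102  51 188 252 198 212 242]
 [ 80  99  61  80 173 163 166  41 164 165 160 220 187]
 [ 86 100 217 128 165 164 161  34 166 160 164 255 255]
 [ 83 101 201 180 162 161 166 109 167 161 162 255 255]
 [ 82 101 165 163 163 163 161  71 168 162 163 190 255]
 [ 81 102 255 163 167 164 159 122 164 165 164 163 251]]
5426 [348.2 227.6] [293 164 101 120] [[517.8 -29.9]]
169 [394.6 248.3] [391 216   8  67] [[490.4 -71.3]]
263 [626.6 247.3] [612 242  28  12] [[ 454.3 -309.5]]
129 [629.3 265.3] [619 261  21  10] [[ 432.  -317.4]]
68 [627.2 273.4] [618 271  20   6] [[ 422.3 -317.1]]
96 [627.4 280.7] [615 278  25   6] [[ 413.  -319.4]]
red 351 [306.1 227.1] [293 217  30  25] [[523.8   8.6]]
```

```bash
python3 -m jog '[{"grip":0.42,"tx":0,"ty":0.05,"tz":-0.04,"turn":0},{"grip":0.42,"tx":0,"ty":0.05,"tz":-0.04,"turn":0},{"grip":0.42,"tx":0,"ty":0.05,"tz":-0.04,"turn":0},{"grip":0.42,"tx":0,"ty":0.05,"tz":-0.04,"turn":0},{"grip":0.42,"tx":0,"ty":0.05,"tz":-0.04,"turn":0},{"grip":0.42,"tx":0.5,"ty":0.05,"tz":-0.04,"turn":0},{"grip":0.42,"tx":1,"ty":0.05,"tz":-0.04,"turn":0},{"grip":0.42,"tx":1.35,"ty":0.05,"tz":-0.04,"turn":0},{"grip":0.42,"tx":1.35,"ty":0.05,"tz":-0.04,"turn":0},{"grip":0.42,"tx":1.35,"ty":0.05,"tz":-0.04,"turn":0}]'; for i in 1; do python3 -m jog '[{"grip":0.3,"tx":0,"ty":0,"tz":0,"turn":0},{"grip":0.25,"tx":0,"ty":0,"tz":0,"turn":0},{"grip":0.25,"tx":0,"ty":0,"tz":0,"turn":0},{"grip":0.25,"tx":0,"ty":0,"tz":0,"turn":0}]' 30; done;  python3 -c "
from h import *
go(622,-311,56,92);c=cam('wrist','w7');print(proj(c,[pose()[1]]))
I=c['image'][150:330,220:420];cv2.imwrite('pics/w7c.png',cv2.resize(I,None,fx=3,fy=3,interpolation=cv2.INTER_CUBIC)[...,::-1])"
```

```text
clock: 20.47
eef_pos: [541.3, -4.7, 3.1]
eef_rot: [-1.513, 1.57, 3.058]
wrist_force: [0.5, -0.2, 0.7]
finger_gap: 39.3
clock: 20.8
eef_pos: [541.9, -4.7, 3.9]
eef_rot: [1.619, 1.57, -0.093]
wrist_force: [0.0, 0.4, -0.2]
finger_gap: 23.6
tx -1.299 ty 3.063 tz 7.298 turn -1.683 | at [541.9  -4.7   3.9] yaw -98.1 t 20.8 F [ 0.   0.4 -0.2] gap 23.6 q6 1.64
[[319.4 226.2]]
```

```bash
python3 - <<'E'
from h import *
for n,z in(("scene",17),("side",17)):
    c=cam(n,n+"8"); print(n,"tcp",proj(c,[pose()[1]]))
    m=cv2.inRange(c["image"],(225,225,225),(255,255,255))
    for a,ce,bb,mm in blobs(m,12):
        P=onz(c,[ce],17)[0]
        if 420<P[0]<620 and -80<P[1]<60: print(a,ce,bb,P)
a=cv2.imread("pics/scene8.png")[175:245,310:400]; b=cv2.imread("pics/side8.png")[150:220,270:360]; w=cv2.imread("pics/w7c.png")
f=lambda x:cv2.resize(x,(396,308),interpolation=cv2.INTER_CUBIC)
w=cv2.resize(cv2.imread("pics/w7.png")[130:290,220:420],(385,308))
cv2.imwrite("pics/v15.png",np.hstack([f(a),w]))
cv2.imwrite("pics/v15b.png",f(b))
E
```

```text
scene tcp [[355.8 198.2]]
side tcp [[317.6 178.3]]
38 [286.7 173.6] [282 171  10   6] [460.8  16.4]
88 [299.6 176. ] [293 171  15  11] [493.5  -1. ]
```

View pics/v15.png

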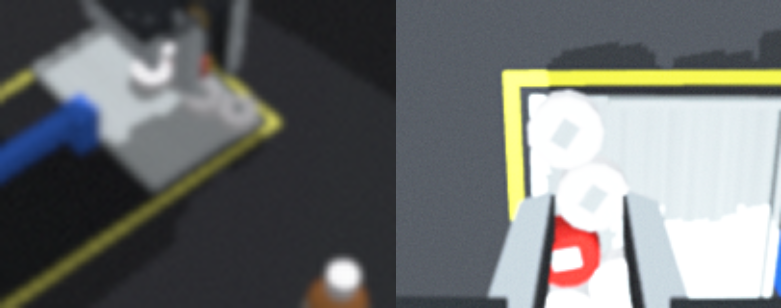

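```bash
python3 - <<'E'
from h import *
c=cam("scene")
for x in(542,528):
  for dx in(-8,8):
    print(x+dx, (proj(c,[[x+dx,-4.7-12,4],[x+dx,-4.7-24,4],[x+dx,-4.7-24,60]])-[310,175])*4.4)
w=cam("wrist")
s,p,M=pose()
for oy in(0,-13):
  print(oy,[((proj(w,[p+M@np.array([-h,oy+a,b])])[0]-[220,130])*1.925+[396,0]).round(0).tolist() for a in(-8,8) for b in (-12,12) for h in(0,)])
  print("grasp lvl",[((proj(w,[p+M@np.array([-h,oy+a,b])])[0]-[220,130])*1.925+[396,0]).round(0).tolist() for a in(8,) for b in (-12,12) for h in(10,20,40)])
E
```

```text
534 [[182.2 105.6]
 [171.2 115.3]
 [174.5  64.6]]
550 [[199.3 117.6]
 [188.3 127.5]
 [192.3  76.8]]
520 [[167.4  95.2]
 [156.3 104.8]
 [159.   53.9]]
536 [[184.4 107.1]
 [173.3 116.8]
 [176.7  66.1]]
0 [[558.0, 204.0], [617.0, 204.0], [557.0, 166.0], [617.0, 166.0]]
grasp lvl [[556.0, 176.0], [554.0, 186.0], [550.0, 209.0], [619.0, 176.0], [620.0, 186.0], [624.0, 209.0]]
-13 [[558.0, 232.0], [616.0, 232.0], [558.0, 197.0], [617.0, 197.0]]
grasp lvl [[556.0, 207.0], [555.0, 218.0], [551.0, 244.0], [618.0, 207.0], [620.0, 218.0], [623.0, 244.0]]
```

```bash
python3 -m jog '[{"grip":0.42,"tx":0,"ty":0,"tz":0,"turn":0},{"grip":0.42,"tx":0,"ty":0,"tz":0,"turn":0},{"grip":0.42,"tx":0,"ty":0,"tz":0,"turn":0},{"grip":0.42,"tx":0,"ty":0,"tz":0,"turn":0},{"grip":0.42,"tx":0.04,"ty":0,"tz":0,"turn":0},{"grip":0.42,"tx":0.08,"ty":0,"tz":0,"turn":0},{"grip":0.42,"tx":0.1,"ty":0,"tz":0,"turn":0},{"grip":0.42,"tx":0.1,"ty":0,"tz":0,"turn":0}]'; python3 - <<'E'
from h import *
c=cam("scene")
I=cv2.cvtColor(c["image"],cv2.COLOR_RGB2GRAY)[175:215,335:375]
print(I[::2,::2])
E
```

```text
clock: 21.72
eef_pos: [541.4, -4.7, -1.1]
eef_rot: [-1.475, 1.57, 3.097]
wrist_force: [-0.8, 0.7, 0.9]
finger_gap: 39.5
[[ 34  34  36  35  34  31  33  34  33  35  45  43  50  64  68  96  87  35
   29  30]
 [ 34  34  36  36  35  36  33  31  39  40  36  33  37  41  52 103  86  35
   30  26]
 [ 58  37  43  36  42  35  32  38  72  59  35  30  28  25  46 102  79  41
   31  29]
 [ 96  59  35  34  42  37  31  42  64  72  44  30  27  26  52 102  74  45
   44  37]
 [129  98  63  34  34  38  46  60  78  77  41  34  34  26  60 105  69  44
   45  44]
 [180 131 101  72  63  90  82  85 108 109  79  45  36  25  67 104  64  44
   44  44]
 [198 182 138 107 106 118 114 106 113 124 115  75  42  26  72 102  54  44
   43  43]
 [199 199 189 154 115 124 124 108 114 128 115 119 102  42  79  91  50  45
   43  44]
 [198 198 199 219 174 157 142 108 116 110  84 117 156 118  79  61  45  44
   44  44]
 [196 196 165 173 204 193 139 108 113 125 142 156 152 146 128  68  45  45
   46  45]
 [197 195 164 130 134 137 125 109 115 143 143 155 166 135 152 143  70  44
   45  44]
 [199 198 192 162 152 172 170 139 117 147 154 157 162 157 155 166 129  71
   45  44]
 [199 198 198 196 193 178 142 136 121 136 154 153 154 166 142 153 164 142
   85  47]
 [198 199 199 192 161 133 123 123 123 125 130 131 135 159 161 163 154 134
  165  97]
 [197 199 198 164 127 123 122 122 122 122 122 122 122 131 145 143 121 122
  174 117]
 [193 195 186 148 124 123 123 123 121 122 122 122 122 120 114 100  95 114
   98  53]
 [148 152 134 125 123 123 124 121 121 122 122 120 111  90  78  97  85  50
   45  45]
 [ 76 111 121 122 122 122 124 123 123 122 118 101  78  84  92  65  37  39
   45  44]
 [ 32  72 111 120 120 122 122 123 121 111  91  74  93  83  46  36  40  44
   43  44]
 [ 22  31  73 110 119 122 122 118 102  79  85  96  68  44  42  43  44  45
   44  43]]
```

```bash
python3 -m jog '[{"grip":0.42,"tx":0.04,"ty":0,"tz":0,"turn":0},{"grip":0.42,"tx":0.08,"ty":0,"tz":0,"turn":0},{"grip":0.42,"tx":0.1,"ty":0,"tz":0,"turn":0},{"grip":0.42,"tx":0.1,"ty":0,"tz":0,"turn":0}]';python3 -m jog '[{"grip":0.42,"tx":0.04,"ty":0,"tz":0,"turn":0},{"grip":0.42,"tx":0.08,"ty":0,"tz":0,"turn":0},{"grip":0.42,"tx":0.1,"ty":0,"tz":0,"turn":0},{"grip":0.42,"tx":0.1,"ty":0,"tz":0,"turn":0}]'
```

```text
clock: 22.1
eef_pos: [541.4, -4.7, -5.0]
eef_rot: [-1.521, 1.57, 3.05]
wrist_force: [-0.4, -0.6, -0.2]
finger_gap: 39.3
clock: 22.43
eef_pos: [541.4, -4.7, -9.0]
eef_rot: [-1.446, 1.57, 3.126]
wrist_force: [0.5, 0.3, 0.5]
finger_gap: 39.8
```

```bash
python3 -m jog '[{"grip":0.42,"tx":0.04,"ty":0,"tz":0,"turn":0},{"grip":0.42,"tx":0.08,"ty":0,"tz":0,"turn":0},{"grip":0.42,"tx":0.12,"ty":0,"tz":0,"turn":0},{"grip":0.42,"tx":0.12,"ty":0,"tz":0,"turn":0}]';python3 -m jog '[{"grip":0.42,"tx":0.04,"ty":0,"tz":0,"turn":0},{"grip":0.42,"tx":0.08,"ty":0,"tz":0,"turn":0},{"grip":0.42,"tx":0.1,"ty":0,"tz":0,"turn":0},{"grip":0.42,"tx":0.1,"ty":0,"tz":0,"turn":0}]'; python3 -m jog '[{"grip":0.3,"tx":0,"ty":0,"tz":0,"turn":0},{"grip":0.2,"tx":0,"ty":0,"tz":0,"turn":0},{"grip":0.2,"tx":0,"ty":0,"tz":0,"turn":0},{"grip":0.2,"tx":0,"ty":0,"tz":0,"turn":0}]' 20
```

```text
clock: 22.77
eef_pos: [541.4, -4.7, -13.9]
eef_rot: [-1.438, 1.57, 3.133]
wrist_force: [0.3, 0.4, -0.5]
finger_gap: 39.6
clock: 23.1
eef_pos: [541.4, -4.7, -17.8]
eef_rot: [-1.416, 1.57, -3.128]
wrist_force: [-0.5, 0.8, -0.2]
finger_gap: 39.3
clock: 23.43
eef_pos: [541.6, -4.7, -17.5]
eef_rot: [1.423, 1.571, -0.289]
wrist_force: [-0.2, 0.1, 0.1]
finger_gap: 27.3
```

```bash
python3 -m jog '[{"grip":0.2,"tx":-0.2,"ty":0,"tz":0,"turn":0},{"grip":0.2,"tx":-0.6,"ty":0,"tz":0,"turn":0},{"grip":0.2,"tx":-1.2,"ty":0,"tz":0,"turn":0},{"grip":0.2,"tx":-1.6,"ty":0,"tz":0,"turn":0},{"grip":0.2,"tx":-1.6,"ty":0,"tz":0,"turn":0}]'; python3 -c "
from h import *
go(622,-311,45,92)"
```

```text
clock: 23.85
eef_pos: [543.4, -4.8, 50.3]
eef_rot: [1.629, 1.565, -0.083]
wrist_force: [-0.5, -0.3, -0.6]
finger_gap: 26.8
tx 0.146 ty 3.023 tz 7.301 turn -1.682 | at [543.4  -4.8  50.3] yaw -98.1 t 23.9 F [-0.5 -0.3 -0.6] gap 26.8 q6 1.64
```

```bash
python3 -m jog '[{"grip":0.2,"tx":0,"ty":0.3,"tz":0.7,"turn":-0.2},{"grip":0.2,"tx":0,"ty":0.6,"tz":1.4,"turn":-0.4},{"grip":0.2,"tx":0,"ty":0.9,"tz":2.1,"turn":-0.6},{"grip":0.2,"tx":0,"ty":1.2,"tz":2.9,"turn":-0.8},{"grip":0.2,"tx":0,"ty":1.5,"tz":3.7,"turn":-1},{"grip":0.2,"tx":0,"ty":1.8,"tz":4.5,"turn":-1.2},{"grip":0.2,"tx":0,"ty":2.1,"tz":5.3,"turn":-1.4},{"grip":0.2,"tx":0,"ty":2.5,"tz":6.1,"turn":-1.6},{"grip":0.2,"tx":0,"ty":2.8,"tz":6.8,"turn":-1.68},{"grip":0.2,"tx":0,"ty":3,"tz":7.2,"turn":-1.68},{"grip":0.2,"tx":0,"ty":3.02,"tz":7.3,"turn":-1.68},{"grip":0.2,"tx":0,"ty":3.02,"tz":7.3,"turn":-1.68}]';python3 - <<'E'
from h import *
go(622,-311,-16,92)
c=cam("wrist","w8")
for a,ce,bb,m in blobs(mask(c,(105,130,60),(125,255,255)),1500): 
    P=onz(c,np.argwhere(m)[:,::-1],10).astype(np.float32); print("tray",a,bb,cv2.minAreaRect(P))
E
```

```text
clock: 24.85
eef_pos: [619.5, -311.5, 45.3]
eef_rot: [-2.112, 1.57, 2.633]
wrist_force: [0.8, 0.6, -0.4]
finger_gap: 27.1
tx 1.534 ty 0.066 tz -0.009 turn -0.016 | at [ 619.5 -311.5   45.3] yaw -88.1 t 24.9 F [ 0.8  0.6 -0.4] gap 27.1 q6 1.02
tray 6710 [271 180 161 106] ((596.429931640625, -339.853759765625), (104.85643005371094, 140.6273193359375), 1.99282968044281)
```

```bash
python3 -m jog '[{"grip":0.2,"tx":0.5,"ty":0.04,"tz":0,"turn":0},{"grip":0.2,"tx":1,"ty":0.04,"tz":0,"turn":0},{"grip":0.2,"tx":1.3,"ty":0.04,"tz":0,"turn":0},{"grip":0.2,"tx":1.45,"ty":0.04,"tz":0,"turn":0},{"grip":0.2,"tx":1.53,"ty":0.04,"tz":0,"turn":0},{"grip":0.2,"tx":1.53,"ty":0.04,"tz":0,"turn":0},{"grip":0.2,"tx":1.53,"ty":0.04,"tz":0,"turn":0}]';python3 -c "
from h import *
go(622,-311,-16,92)";python3 -m jog '[{"grip":0.3,"tx":0,"ty":0,"tz":0,"turn":0},{"grip":0.4,"tx":0,"ty":0,"tz":0,"turn":0},{"grip":0.4,"tx":0,"ty":0,"tz":0,"turn":0},{"grip":0.4,"tx":-0.5,"ty":0,"tz":0,"turn":0},{"grip":0.4,"tx":-1.5,"ty":0,"tz":0,"turn":0},{"grip":0.4,"tx":-1.8,"ty":0,"tz":0,"turn":0},{"grip":0.4,"tx":-1.8,"ty":0,"tz":0,"turn":0}]'; python3 -c "
from h import *
go(568.5,-0.1,50,-8)
go(568.5,-0.1,50,82)
c=cam('scene');m=cv2.inRange(c['image'],(190,190,190),(255,255,255))
for a,ce,bb,mm in blobs(m,8):
  P=onz(c,[ce],18)[0]
  if 500<P[0]<670 and -430<P[1]<-250: print(a,ce,P)
"
```

```text
clock: 25.48
eef_pos: [622.1, -310.7, -13.8]
eef_rot: [1.007, 1.57, -0.529]
wrist_force: [-0.8, -0.5, -1.3]
finger_gap: 27.0
tx 0.055 ty -0.002 tz 0.007 turn -0.000 | at [ 622.1 -310.7  -13.8] yaw -88.0 t 25.5 F [-0.8 -0.5 -1.3] gap 27.0 q6 1.02
clock: 26.07
eef_pos: [623.6, -311.8, 62.2]
eef_rot: [1.023, 1.563, -0.514]
wrist_force: [0.7, -0.8, -0.6]
finger_gap: 37.3
tx 0.268 ty -1.108 tz -7.838 turn -13.337 | at [ 623.6 -311.8   62.2] yaw -88.0 t 26.1 F [ 0.7 -0.8 -0.6] gap 37.3 q6 1.02
tx 0.268 ty -1.108 tz -7.838 turn 1.663 | at [ 623.6 -311.8   62.2] yaw -88.0 t 26.1 F [ 0.7 -0.8 -0.6] gap 37.3 q6 1.02
67 [304.9 276.6] [ 623.1 -309.8]
```

```bash
python3 -m jog '[{"grip":0.42,"tx":0.2,"ty":-1.1,"tz":-7.85,"turn":-13.3},{"grip":0.42,"tx":0.2,"ty":-1.1,"tz":-7.85,"turn":-13.3},{"grip":0.42,"tx":0.2,"ty":-1.1,"tz":-7.85,"turn":-13.3},{"grip":0.42,"tx":0.2,"ty":-1.1,"tz":-7.85,"turn":-13.3},{"grip":0.42,"tx":0.2,"ty":-1.1,"tz":-7.85,"turn":-13.3},{"grip":0.42,"tx":0.2,"ty":-1.1,"tz":-7.85,"turn":-13.3},{"grip":0.42,"tx":0.2,"ty":-1.1,"tz":-7.85,"turn":-13.3},{"grip":0.42,"tx":0.2,"ty":-1.1,"tz":-7.85,"turn":-13.3},{"grip":0.42,"tx":0.2,"ty":-1.1,"tz":-7.85,"turn":-13.3},{"grip":0.42,"tx":0.2,"ty":-1.1,"tz":-7.85,"turn":-13.3},{"grip":0.42,"tx":0.2,"ty":-1.1,"tz":-7.85,"turn":-13.3},{"grip":0.42,"tx":0.2,"ty":-1.1,"tz":-7.85,"turn":-13.3}]';python3 -m jog '[{"grip":0.42,"tx":0,"ty":0,"tz":0,"turn":0},{"grip":0.42,"tx":0,"ty":0,"tz":0,"turn":0}]';python3 - <<'E'
from h import *
c=cam("wrist","w9"); mounts(c)
go(568.5,-0.1,-19,-8)
E
```

```text
clock: 27.12
eef_pos: [566.1, 1.8, 48.0]
eef_rot: [-3.05, 1.569, 3.096]
wrist_force: [-1.1, 1.0, -0.8]
finger_gap: 39.6
clock: 27.28
eef_pos: [566.5, 1.4, 48.6]
eef_rot: [-3.056, 1.57, 3.08]
wrist_force: [-1.0, 0.2, -0.2]
finger_gap: 39.5
white [461.6  17.9] px [201.8 213.   16. ] [ 95  13 244]
white [488.7  13.2] px [232.5 213.8  15.8] [ 96  15 242]
white [499.7 -14. ] px [251.2 240.   15.9] [ 98  13 241]
white [568.9   2.4] px [324.  212.6  15.9] [ 99  14 243]
tx 1.694 ty -0.030 tz 0.054 turn -0.072 | at [566.6   1.4  48.8] yaw -8.4 t 27.3 F [-0.4 -0.1  0.5] gap 39.4 q6 0.08
```

```bash
python3 -m jog '[{"grip":0.42,"tx":0.5,"ty":0,"tz":0.06,"turn":0},{"grip":0.42,"tx":1,"ty":0,"tz":0.06,"turn":0},{"grip":0.42,"tx":1.4,"ty":0,"tz":0.06,"turn":0},{"grip":0.42,"tx":1.67,"ty":0,"tz":0.06,"turn":0},{"grip":0.42,"tx":1.67,"ty":0,"tz":0.06,"turn":0},{"grip":0.42,"tx":1.67,"ty":0,"tz":0.06,"turn":0},{"grip":0.3,"tx":1.67,"ty":0,"tz":0.06,"turn":0},{"grip":0.2,"tx":1.67,"ty":0,"tz":0.06,"turn":0},{"grip":0.2,"tx":1.67,"ty":0,"tz":0.06,"turn":0},{"grip":0.2,"tx":1.67,"ty":0,"tz":0.06,"turn":0},{"grip":0.2,"tx":1.67,"ty":0,"tz":0.06,"turn":0}]'; python3 -m jog '[{"grip":0.2,"tx":-0.2,"ty":0,"tz":0,"turn":0},{"grip":0.2,"tx":-0.6,"ty":0,"tz":0,"turn":0},{"grip":0.2,"tx":-1.2,"ty":0,"tz":0,"turn":0},{"grip":0.2,"tx":-1.6,"ty":0,"tz":0,"turn":0},{"grip":0.2,"tx":-1.6,"ty":0,"tz":0,"turn":0}]'; python3 -c "
from h import *
go(622,-373,45,92)"
```

```text
clock: 28.25
eef_pos: [569.8, 1.2, -16.6]
eef_rot: [0.099, 1.569, -0.045]
wrist_force: [-1.2, 0.3, 6.4]
finger_gap: 27.2
clock: 28.67
eef_pos: [570.8, 1.1, 50.2]
eef_rot: [0.082, 1.566, -0.061]
wrist_force: [-0.5, 0.9, 1.0]
finger_gap: 26.6
tx 0.141 ty -9.074 tz 2.602 turn 13.297 | at [570.8   1.1  50.2] yaw -8.2 t 28.7 F [-0.5  0.9  1. ] gap 26.6 q6 0.08
```

```bash
python3 -m jog '[{"grip":0.2,"tx":0,"ty":-0.5,"tz":0.2,"turn":1},{"grip":0.2,"tx":0,"ty":-1.2,"tz":0.4,"turn":2.1},{"grip":0.2,"tx":0,"ty":-2,"tz":0.6,"turn":3.2},{"grip":0.2,"tx":0,"ty":-2.8,"tz":0.8,"turn":4.3},{"grip":0.2,"tx":0,"ty":-3.6,"tz":1,"turn":5.4},{"grip":0.2,"tx":0,"ty":-4.4,"tz":1.3,"turn":6.5},{"grip":0.2,"tx":0,"ty":-5.2,"tz":1.5,"turn":7.6},{"grip":0.2,"tx":0,"ty":-6,"tz":1.7,"turn":8.7},{"grip":0.2,"tx":0,"ty":-6.8,"tz":2,"turn":9.8},{"grip":0.2,"tx":0,"ty":-7.6,"tz":2.2,"turn":10.9},{"grip":0.2,"tx":0,"ty":-8.3,"tz":2.4,"turn":12},{"grip":0.2,"tx":0,"ty":-8.8,"tz":2.5,"turn":13.1}]';python3 -m jog '[{"grip":0.2,"tx":0,"ty":0,"tz":0.2,"turn":0.2},{"grip":0.2,"tx":0,"ty":0,"tz":0.3,"turn":0.2},{"grip":0.2,"tx":0,"ty":0,"tz":0.3,"turn":0.2}]';python3 -c "
from h import *
go(622,-373,-14.5,92)"
```

```text
clock: 29.67
eef_pos: [617.3, -363.9, 45.3]
eef_rot: [-2.036, 1.57, 2.724]
wrist_force: [-0.2, 0.1, -0.0]
finger_gap: 27.0
clock: 29.92
eef_pos: [618.2, -373.2, 45.7]
eef_rot: [-2.261, 1.57, 2.489]
wrist_force: [-0.6, 0.5, -0.3]
finger_gap: 26.7
tx 1.505 ty 0.096 tz 0.000 turn 0.029 | at [ 618.2 -373.2   45.7] yaw -87.8 t 29.9 F [-0.6  0.5 -0.3] gap 26.7 q6 0.94
```

```bash
python3 -m jog '[{"grip":0.2,"tx":0.5,"ty":0.08,"tz":0,"turn":0},{"grip":0.2,"tx":1,"ty":0.08,"tz":0,"turn":0},{"grip":0.2,"tx":1.3,"ty":0.08,"tz":0,"turn":0},{"grip":0.2,"tx":1.5,"ty":0.08,"tz":0,"turn":0},{"grip":0.2,"tx":1.52,"ty":0.08,"tz":0,"turn":0},{"grip":0.2,"tx":1.52,"ty":0.08,"tz":0,"turn":0},{"grip":0.3,"tx":1.52,"ty":0.08,"tz":0,"turn":0},{"grip":0.4,"tx":1.52,"ty":0.08,"tz":0,"turn":0},{"grip":0.4,"tx":1.52,"ty":0.08,"tz":0,"turn":0},{"grip":0.4,"tx":0.5,"ty":0.08,"tz":0,"turn":0},{"grip":0.4,"tx":-0.1,"ty":0.08,"tz":0,"turn":0},{"grip":0.4,"tx":-0.1,"ty":0.08,"tz":0,"turn":0}]'; python3 -c "
from h import *
go(499.7,-13.8,50,-8)
c=cam('scene');m=cv2.inRange(c['image'],(190,190,190),(255,255,255))
for a,ce,bb,mm in blobs(m,8):
  P=onz(c,[ce],18)[0]
  if 500<P[0]<670 and -430<P[1]<-250: print(a,ce,P)
"
```

```text
clock: 30.92
eef_pos: [624.0, -374.9, 57.6]
eef_rot: [0.944, 1.561, -0.592]
wrist_force: [0.7, -0.5, 0.1]
finger_gap: 37.4
tx 0.117 ty -2.794 tz -9.132 turn -13.335 | at [ 624.  -374.9   57.6] yaw -88.0 t 30.9 F [ 0.7 -0.5  0.1] gap 37.4 q6 0.94
75 [304.6 276.9] [ 622.9 -311. ]
63 [288.  291.5] [ 621.3 -370.3]
```

Two in the tray. Next: the rear white one (F).

```bash
python3 -m jog '[{"grip":0.38,"tx":0.1,"ty":-2.8,"tz":-9.1,"turn":-13.3},{"grip":0.38,"tx":0.1,"ty":-2.8,"tz":-9.1,"turn":-13.3},{"grip":0.38,"tx":0.1,"ty":-2.8,"tz":-9.1,"turn":-13.3},{"grip":0.38,"tx":0.1,"ty":-2.8,"tz":-9.1,"turn":-13.3},{"grip":0.38,"tx":0.1,"ty":-2.8,"tz":-9.1,"turn":-13.3},{"grip":0.38,"tx":0.1,"ty":-2.8,"tz":-9.1,"turn":-13.3},{"grip":0.38,"tx":0.1,"ty":-2.8,"tz":-9.1,"turn":-13.3},{"grip":0.38,"tx":0.1,"ty":-2.8,"tz":-9.1,"turn":-13.3},{"grip":0.38,"tx":0.1,"ty":-2.8,"tz":-9.1,"turn":-13.3},{"grip":0.38,"tx":0.1,"ty":-2.8,"tz":-9.1,"turn":-13.3},{"grip":0.38,"tx":0.1,"ty":-2.8,"tz":-9.1,"turn":-13.3},{"grip":0.38,"tx":0.1,"ty":-2.8,"tz":-9.1,"turn":-13.3}]';python3 -m jog '[{"grip":0.38,"tx":0,"ty":0,"tz":0,"turn":0},{"grip":0.38,"tx":0,"ty":0,"tz":0,"turn":0}]';python3 - <<'E'
from h import *
c=cam("wrist","w10"); mounts(c)
go(499.7,-14.5,-16,-8)
E
```

```text
clock: 31.97
eef_pos: [496.7, -12.7, 46.1]
eef_rot: [-3.081, 1.57, 3.067]
wrist_force: [0.4, -0.5, -0.2]
finger_gap: 36.0
clock: 32.13
eef_pos: [497.1, -13.9, 46.1]
eef_rot: [-3.08, 1.57, 3.055]
wrist_force: [-0.5, -0.2, -0.0]
finger_gap: 35.5
white [470.7 -16.1] px [292.1 221.6  17.2] [ 98  12 242]
white [470.7 -16.1] px [292.1 221.6  15. ] [ 98  12 242]
white [492.1  11.6] px [311.2 187.9  16.2] [ 98  13 243]
white [501.8 -15.4] px [327.  216.   15.9] [ 97  14 242]
red [519.4   9.5] px [343.5 185.6  15.5] [ 98  13 242]
tx 1.554 ty -0.005 tz 0.067 turn -0.077 | at [497.1 -13.9  46.2] yaw -8.5 t 32.2 F [-0.5 -0.8  0.3] gap 36.1 q6 0.05
```

```bash
python3 -c "
from h import *
go(470.7,-16,46,110)"; python3 -m jog '[{"grip":0.4,"tx":0,"ty":0,"tz":-0.66,"turn":10.2},{"grip":0.4,"tx":0,"ty":0,"tz":-0.66,"turn":10.2},{"grip":0.4,"tx":0,"ty":0,"tz":-0.66,"turn":10.2},{"grip":0.4,"tx":0,"ty":0,"tz":-0.66,"turn":10.2},{"grip":0.4,"tx":0,"ty":0,"tz":-0.66,"turn":10.2},{"grip":0.4,"tx":0,"ty":0,"tz":-0.66,"turn":10.2},{"grip":0.4,"tx":0,"ty":0,"tz":-0.66,"turn":10.2},{"grip":0.4,"tx":0,"ty":0,"tz":-0.66,"turn":10.2},{"grip":0.4,"tx":0,"ty":0,"tz":-0.66,"turn":10.2},{"grip":0.4,"tx":0,"ty":0,"tz":-0.66,"turn":10.2},{"grip":0.4,"tx":0,"ty":0,"tz":-0.66,"turn":10.2},{"grip":0.4,"tx":0,"ty":0,"tz":-0.66,"turn":10.2}]'; python3 - <<'E'
from h import *
c=cam("wrist","w11"); mounts(c)
go(470.7,-16,-16,110)
E
```

```text
tx 0.005 ty -0.149 tz -0.645 turn 10.256 | at [497.1 -13.9  46.2] yaw -8.5 t 32.2 F [-0.5 -0.8  0.3] gap 36.1 q6 0.05
clock: 33.18
eef_pos: [471.0, -9.9, 46.3]
eef_rot: [-2.057, 1.571, 3.016]
wrist_force: [-0.0, 0.5, -0.0]
finger_gap: 37.5
white [490.7  10.8] px [305.6 184.9  17.3] [100  13 244]
white [500.9 -14.5] px [337.9 184.1  17.1] [102  14 244]
red [518.    9.2] px [318.8 155.2  15.4] [ 95  14 245]
tx 1.560 ty -0.062 tz 0.141 turn 0.108 | at [471.   -9.8  46.4] yaw -69.4 t 33.2 F [-0.5  0.  -0.6] gap 37.6 q6 1.11
```

```bash
python3 -m jog '[{"grip":0.4,"tx":0.2,"ty":-0.06,"tz":0.14,"turn":0.1},{"grip":0.4,"tx":0.7,"ty":-0.06,"tz":0.14,"turn":0.1},{"grip":0.4,"tx":1.2,"ty":-0.06,"tz":0.14,"turn":0.1},{"grip":0.4,"tx":1.55,"ty":-0.06,"tz":0.14,"turn":0.1},{"grip":0.4,"tx":1.57,"ty":-0.06,"tz":0.14,"turn":0.1},{"grip":0.4,"tx":1.57,"ty":-0.06,"tz":0.14,"turn":0.1},{"grip":0.3,"tx":1.57,"ty":-0.06,"tz":0.14,"turn":0.1},{"grip":0.2,"tx":1.57,"ty":-0.06,"tz":0.14,"turn":0.1},{"grip":0.2,"tx":1.57,"ty":-0.06,"tz":0.14,"turn":0.1},{"grip":0.2,"tx":1.57,"ty":-0.06,"tz":0.14,"turn":0.1},{"grip":0.2,"tx":1.57,"ty":-0.06,"tz":0.14,"turn":0.1}]'; python3 -m jog '[{"grip":0.2,"tx":-0.2,"ty":0,"tz":0,"turn":0},{"grip":0.2,"tx":-0.6,"ty":0,"tz":0,"turn":0},{"grip":0.2,"tx":-1.2,"ty":0,"tz":0,"turn":0},{"grip":0.2,"tx":-1.6,"ty":0,"tz":0,"turn":0},{"grip":0.2,"tx":-1.6,"ty":0,"tz":0,"turn":0}]'; python3 -c "
from h import *
go(582,-311,45,92)"
```

```text
clock: 34.15
eef_pos: [471.3, -15.9, -15.6]
eef_rot: [1.055, 1.569, -0.167]
wrist_force: [-0.1, -0.5, 6.2]
finger_gap: 26.3
clock: 34.57
eef_pos: [472.4, -15.9, 51.0]
eef_rot: [1.12, 1.566, -0.102]
wrist_force: [0.4, -0.2, 0.7]
finger_gap: 26.8
tx 0.168 ty 0.052 tz 7.870 turn 2.998 | at [472.4 -15.9  51. ] yaw -70.0 t 34.6 F [ 0.4 -0.2  0.7] gap 26.8 q6 1.11
```

```bash
python3 -m jog '[{"grip":0.2,"tx":0.1,"ty":0,"tz":0.5,"turn":0.3},{"grip":0.2,"tx":0.1,"ty":0,"tz":1.2,"turn":0.6},{"grip":0.2,"tx":0.1,"ty":0,"tz":2,"turn":1},{"grip":0.2,"tx":0.1,"ty":0,"tz":2.8,"turn":1.5},{"grip":0.2,"tx":0.1,"ty":0,"tz":3.6,"turn":2},{"grip":0.2,"tx":0.1,"ty":0,"tz":4.4,"turn":2.5},{"grip":0.2,"tx":0.1,"ty":0.05,"tz":5.2,"turn":2.8},{"grip":0.2,"tx":0.1,"ty":0.05,"tz":6,"turn":3},{"grip":0.2,"tx":0.1,"ty":0.05,"tz":6.8,"turn":3},{"grip":0.2,"tx":0.1,"ty":0.05,"tz":7.5,"turn":3},{"grip":0.2,"tx":0.1,"ty":0.05,"tz":7.85,"turn":3},{"grip":0.2,"tx":0.1,"ty":0.05,"tz":7.85,"turn":3}]';python3 -m jog '[{"grip":0.2,"tx":0,"ty":0,"tz":0,"turn":0},{"grip":0.2,"tx":0,"ty":0,"tz":0,"turn":0}]';python3 -c "
from h import *
go(582,-311,-14,92)"
```

```text
clock: 35.57
eef_pos: [579.7, -312.5, 42.5]
eef_rot: [-1.882, 1.57, 2.863]
wrist_force: [-0.5, -0.1, -0.2]
finger_gap: 26.8
clock: 35.73
eef_pos: [579.5, -309.2, 43.1]
eef_rot: [-2.246, 1.57, 2.501]
wrist_force: [-1.3, 0.1, 0.6]
finger_gap: 26.9
tx 1.427 ty 0.061 tz 0.049 turn 0.002 | at [ 579.5 -309.2   43.1] yaw -88.0 t 35.7 F [-1.3  0.1  0.6] gap 26.9 q6 0.99
```

```bash
python3 -m jog '[{"grip":0.2,"tx":0.5,"ty":0.06,"tz":0.02,"turn":0},{"grip":0.2,"tx":1,"ty":0.06,"tz":0.04,"turn":0},{"grip":0.2,"tx":1.3,"ty":0.06,"tz":0.04,"turn":0},{"grip":0.2,"tx":1.42,"ty":0.06,"tz":0.04,"turn":0},{"grip":0.2,"tx":1.43,"ty":0.06,"tz":0.04,"turn":0},{"grip":0.2,"tx":1.43,"ty":0.06,"tz":0.04,"turn":0},{"grip":0.3,"tx":1.43,"ty":0.06,"tz":0.04,"turn":0},{"grip":0.4,"tx":1.43,"ty":0.06,"tz":0.04,"turn":0},{"grip":0.4,"tx":1.43,"ty":0.06,"tz":0.04,"turn":0},{"grip":0.4,"tx":0.5,"ty":0.06,"tz":0.04,"turn":0},{"grip":0.4,"tx":-0.1,"ty":0.06,"tz":0.04,"turn":0},{"grip":0.4,"tx":-0.1,"ty":0.06,"tz":0.04,"turn":0}]'; python3 -c "
from h import *
go(501.3,-15,48,-8)
c=cam('scene');m=cv2.inRange(c['image'],(190,190,190),(255,255,255))
for a,ce,bb,mm in blobs(m,8):
  P=onz(c,[ce],18)[0]
  if 500<P[0]<670 and -430<P[1]<-250: print(a,ce,P)
"
```

```text
clock: 36.73
eef_pos: [584.7, -313.0, 53.6]
eef_rot: [0.989, 1.562, -0.547]
wrist_force: [0.7, -1.0, -0.1]
finger_gap: 37.7
tx 0.094 ty -1.826 tz -7.519 turn -13.336 | at [ 584.7 -313.    53.6] yaw -88.0 t 36.7 F [ 0.7 -1.  -0.1] gap 37.7 q6 0.99
47 [294.4 266.7] [ 581.3 -308.4]
63 [305.2 276.6] [ 623.6 -309.3]
14 [289.6 294.6] [ 630.5 -373.3]
```

```bash
python3 -m jog '[{"grip":0.38,"tx":0.1,"ty":-1.82,"tz":-7.5,"turn":-13.3},{"grip":0.38,"tx":0.1,"ty":-1.82,"tz":-7.5,"turn":-13.3},{"grip":0.38,"tx":0.1,"ty":-1.82,"tz":-7.5,"turn":-13.3},{"grip":0.38,"tx":0.1,"ty":-1.82,"tz":-7.5,"turn":-13.3},{"grip":0.38,"tx":0.1,"ty":-1.82,"tz":-7.5,"turn":-13.3},{"grip":0.38,"tx":0.1,"ty":-1.82,"tz":-7.5,"turn":-13.3},{"grip":0.38,"tx":0.1,"ty":-1.82,"tz":-7.5,"turn":-13.3},{"grip":0.38,"tx":0.1,"ty":-1.82,"tz":-7.5,"turn":-13.3},{"grip":0.38,"tx":0.1,"ty":-1.82,"tz":-7.5,"turn":-13.3},{"grip":0.38,"tx":0.1,"ty":-1.82,"tz":-7.5,"turn":-13.3},{"grip":0.38,"tx":0.1,"ty":-1.82,"tz":-7.5,"turn":-13.3},{"grip":0.38,"tx":0.1,"ty":-1.82,"tz":-7.5,"turn":-13.3}]';python3 -m jog '[{"grip":0.38,"tx":0,"ty":0,"tz":0,"turn":0},{"grip":0.38,"tx":0,"ty":0,"tz":0,"turn":0}]';python3 - <<'E'
from h import *
c=cam("wrist","w12"); mounts(c)
go(501.3,-15.5,-15.5,-8)
E
```

```text
clock: 37.78
eef_pos: [498.8, -14.2, 43.0]
eef_rot: [-3.081, 1.57, 3.065]
wrist_force: [-0.3, -0.5, -0.6]
finger_gap: 35.8
clock: 37.95
eef_pos: [499.0, -14.5, 43.3]
eef_rot: [-3.107, 1.57, 3.029]
wrist_force: [-0.1, 0.2, -0.5]
finger_gap: 35.9
white [492.1  11.7] px [308.6 188.2  16.3] [100  13 243]
white [502.6 -14.5] px [325.5 215.6  16.1] [ 97  14 241]
red [518.7   9.4] px [340.5 186.4  16.5] [ 98  13 241]
tx 1.472 ty -0.017 tz 0.058 turn -0.071 | at [499.1 -14.5  43.4] yaw -8.4 t 38.0 F [ 0.3 -0.2 -0.3] gap 35.7 q6 0.04
```

```bash
python3 -m jog '[{"grip":0.38,"tx":0.2,"ty":-0.02,"tz":0.07,"turn":0},{"grip":0.38,"tx":0.7,"ty":-0.02,"tz":0.07,"turn":0},{"grip":0.38,"tx":1.2,"ty":-0.02,"tz":0.07,"turn":0},{"grip":0.38,"tx":1.45,"ty":-0.02,"tz":0.07,"turn":0},{"grip":0.38,"tx":1.46,"ty":-0.02,"tz":0.07,"turn":0},{"grip":0.38,"tx":1.46,"ty":-0.02,"tz":0.07,"turn":0},{"grip":0.3,"tx":1.46,"ty":-0.02,"tz":0.07,"turn":0},{"grip":0.2,"tx":1.46,"ty":-0.02,"tz":0.07,"turn":0},{"grip":0.2,"tx":1.46,"ty":-0.02,"tz":0.07,"turn":0},{"grip":0.2,"tx":1.46,"ty":-0.02,"tz":0.07,"turn":0},{"grip":0.2,"tx":1.46,"ty":-0.02,"tz":0.07,"turn":0}]'; python3 -m jog '[{"grip":0.2,"tx":-0.2,"ty":0,"tz":0,"turn":0},{"grip":0.2,"tx":-0.6,"ty":0,"tz":0,"turn":0},{"grip":0.2,"tx":-1.2,"ty":0,"tz":0,"turn":0},{"grip":0.2,"tx":-1.6,"ty":0,"tz":0,"turn":0},{"grip":0.2,"tx":-1.6,"ty":0,"tz":0,"turn":0}]'; python3 -c "
from h import *
go(582,-373,45,92)"
```

```text
clock: 38.92
eef_pos: [502.5, -15.6, -13.9]
eef_rot: [0.034, 1.569, -0.109]
wrist_force: [-0.8, -0.5, 7.3]
finger_gap: 26.9
clock: 39.33
eef_pos: [503.6, -15.7, 52.8]
eef_rot: [0.04, 1.566, -0.103]
wrist_force: [0.7, 0.1, -0.0]
finger_gap: 26.8
tx 0.209 ty -8.561 tz 3.216 turn 13.298 | at [503.6 -15.7  52.8] yaw -8.2 t 39.3 F [ 0.7  0.1 -0. ] gap 26.8 q6 0.04
```

```bash
python3 -m jog '[{"grip":0.2,"tx":0.1,"ty":-0.5,"tz":0.2,"turn":1},{"grip":0.2,"tx":0.2,"ty":-1.2,"tz":0.4,"turn":2.1},{"grip":0.2,"tx":0.2,"ty":-2,"tz":0.7,"turn":3.2},{"grip":0.2,"tx":0.2,"ty":-2.8,"tz":1,"turn":4.3},{"grip":0.2,"tx":0.2,"ty":-3.6,"tz":1.3,"turn":5.4},{"grip":0.2,"tx":0.2,"ty":-4.4,"tz":1.6,"turn":6.5},{"grip":0.2,"tx":0.2,"ty":-5.2,"tz":1.9,"turn":7.6},{"grip":0.2,"tx":0.2,"ty":-6,"tz":2.2,"turn":8.7},{"grip":0.2,"tx":0.2,"ty":-6.8,"tz":2.6,"turn":9.8},{"grip":0.2,"tx":0.2,"ty":-7.5,"tz":2.9,"turn":10.9},{"grip":0.2,"tx":0.2,"ty":-8.2,"tz":3.1,"turn":12},{"grip":0.2,"tx":0.2,"ty":-8.5,"tz":3.2,"turn":13.1}]';python3 -m jog '[{"grip":0.2,"tx":0,"ty":0,"tz":0.05,"turn":0.2},{"grip":0.2,"tx":0,"ty":0,"tz":0.05,"turn":0.2},{"grip":0.2,"tx":0,"ty":0,"tz":0.05,"turn":0.2}]';python3 -c "
from h import *
go(582,-373,-13,92)"
```

```text
clock: 40.33
eef_pos: [579.4, -373.5, 40.1]
eef_rot: [-1.799, 1.57, 2.961]
wrist_force: [0.2, 0.0, 0.3]
finger_gap: 26.7
clock: 40.58
eef_pos: [579.9, -371.3, 40.7]
eef_rot: [-2.354, 1.57, 2.398]
wrist_force: [-0.6, 0.8, 0.1]
finger_gap: 26.5
tx 1.343 ty 0.051 tz 0.046 turn 0.036 | at [ 579.9 -371.3   40.7] yaw -87.8 t 40.6 F [-0.6  0.8  0.1] gap 26.5 q6 0.91
```

Lower, release; next is B at about (492, 11.5), gripped along the lip direction (yaw 82; same turn as in the tray).

```bash
python3 -m jog '[{"grip":0.2,"tx":0.5,"ty":0.05,"tz":0.04,"turn":0},{"grip":0.2,"tx":1,"ty":0.05,"tz":0.04,"turn":0},{"grip":0.2,"tx":1.25,"ty":0.05,"tz":0.04,"turn":0},{"grip":0.2,"tx":1.34,"ty":0.05,"tz":0.04,"turn":0},{"grip":0.2,"tx":1.35,"ty":0.05,"tz":0.04,"turn":0},{"grip":0.2,"tx":1.35,"ty":0.05,"tz":0.04,"turn":0},{"grip":0.3,"tx":1.35,"ty":0.05,"tz":0.04,"turn":0},{"grip":0.4,"tx":1.35,"ty":0.05,"tz":0.04,"turn":0},{"grip":0.4,"tx":1.35,"ty":0.05,"tz":0.04,"turn":0},{"grip":0.4,"tx":0.5,"ty":0.05,"tz":0.04,"turn":0},{"grip":0.4,"tx":-0.2,"ty":0.05,"tz":0.04,"turn":0},{"grip":0.4,"tx":-0.2,"ty":0.05,"tz":0.04,"turn":0}]'; python3 -c "
from h import *
go(491.5,11.5,48,88)
c=cam('scene');m=cv2.inRange(c['image'],(190,190,190),(255,255,255))
for a,ce,bb,mm in blobs(m,8):
  P=onz(c,[ce],18)[0]
  if 500<P[0]<670 and -430<P[1]<-250: print(a,ce,P)
"
```

```text
clock: 41.58
eef_pos: [584.4, -375.5, 55.9]
eef_rot: [0.915, 1.562, -0.621]
wrist_force: [1.7, -0.5, 1.5]
finger_gap: 37.6
tx 0.131 ty -1.986 tz -9.751 turn 0.666 | at [ 584.4 -375.5   55.9] yaw -88.0 t 41.6 F [ 1.7 -0.5  1.5] gap 37.6 q6 0.91
69 [293.6 267.7] [ 581.6 -311.9]
75 [304.6 276.9] [ 622.9 -311. ]
58 [277.7 282.2] [ 582.1 -370.9]
73 [287.6 292. ] [ 621.6 -371.8]
```

```bash
python3 -m jog '[{"grip":0.4,"tx":0.1,"ty":-0.2,"tz":-1,"turn":1.5},{"grip":0.4,"tx":0.1,"ty":-2,"tz":-9.75,"turn":1.5},{"grip":0.4,"tx":0.1,"ty":-2,"tz":-9.75,"turn":1.5},{"grip":0.4,"tx":0.1,"ty":-2,"tz":-9.75,"turn":1.5},{"grip":0.4,"tx":0.1,"ty":-2,"tz":-9.75,"turn":1.5},{"grip":0.4,"tx":0.1,"ty":-2,"tz":-9.75,"turn":1.5},{"grip":0.4,"tx":0.1,"ty":-2,"tz":-9.75,"turn":1.5},{"grip":0.4,"tx":0.1,"ty":-2,"tz":-9.75,"turn":1.5},{"grip":0.4,"tx":0.1,"ty":-2,"tz":-9.75,"turn":1.5},{"grip":0.4,"tx":0.1,"ty":-2,"tz":-9.75,"turn":1.5},{"grip":0.4,"tx":0.1,"ty":-2,"tz":-9.75,"turn":1.5},{"grip":0.4,"tx":0.1,"ty":-2,"tz":-9.75,"turn":1.5}]';python3 -m jog '[{"grip":0.4,"tx":0,"ty":0,"tz":0,"turn":0},{"grip":0.4,"tx":0,"ty":0,"tz":0,"turn":0}]';python3 - <<'E'
from h import *
c=cam("wrist","w13"); mounts(c)
go(491.5,11.5,-14.5,83)
E
```

```text
clock: 42.63
eef_pos: [488.2, 14.0, 44.8]
eef_rot: [-1.355, 1.57, -3.045]
wrist_force: [-0.2, -0.3, 0.8]
finger_gap: 37.6
clock: 42.8
eef_pos: [488.8, 12.1, 45.0]
eef_rot: [-1.209, 1.57, -2.904]
wrist_force: [-0.3, -1.0, 0.0]
finger_gap: 37.7
red [518.7   8.4] px [319.5 180.   17.9] [100  26 178]
red [518.7   8.4] px [319.5 180.   15.2] [100  26 178]
tx 1.487 ty 0.069 tz 0.007 turn -0.016 | at [488.8  12.1  45. ] yaw -97.1 t 42.9 F [0.3 0.3 0.1] gap 38.0 q6 1.64
```

```bash
python3 -m jog '[{"grip":0.4,"tx":0.2,"ty":0.06,"tz":0.01,"turn":0},{"grip":0.4,"tx":0.7,"ty":0.06,"tz":0.01,"turn":0},{"grip":0.4,"tx":1.2,"ty":0.06,"tz":0.01,"turn":0},{"grip":0.4,"tx":1.45,"ty":0.06,"tz":0.01,"turn":0},{"grip":0.4,"tx":1.48,"ty":0.06,"tz":0.01,"turn":0},{"grip":0.4,"tx":1.48,"ty":0.06,"tz":0.01,"turn":0},{"grip":0.3,"tx":1.48,"ty":0.06,"tz":0.01,"turn":0},{"grip":0.2,"tx":1.48,"ty":0.06,"tz":0.01,"turn":0},{"grip":0.2,"tx":1.48,"ty":0.06,"tz":0.01,"turn":0},{"grip":0.2,"tx":1.48,"ty":0.06,"tz":0.01,"turn":0},{"grip":0.2,"tx":1.48,"ty":0.06,"tz":0.01,"turn":0}]'; python3 -m jog '[{"grip":0.2,"tx":-0.2,"ty":0,"tz":0,"turn":0},{"grip":0.2,"tx":-0.6,"ty":0,"tz":0,"turn":0},{"grip":0.2,"tx":-1.2,"ty":0,"tz":0,"turn":0},{"grip":0.2,"tx":-1.6,"ty":0,"tz":0,"turn":0},{"grip":0.2,"tx":-1.6,"ty":0,"tz":0,"turn":0}]'; python3 -c "
from h import *
go(542,-342,45,92)"
```

```text
clock: 43.77
eef_pos: [491.7, 12.3, -13.2]
eef_rot: [1.595, 1.569, -0.098]
wrist_force: [0.4, -0.4, 6.9]
finger_gap: 26.5
clock: 44.18
eef_pos: [492.6, 12.4, 53.4]
eef_rot: [1.653, 1.566, -0.04]
wrist_force: [-0.1, 0.1, -0.7]
finger_gap: 26.2
tx 0.219 ty 2.305 tz 8.643 turn -1.502 | at [492.6  12.4  53.4] yaw -97.0 t 44.2 F [-0.1  0.1 -0.7] gap 26.2 q6 1.64
```

```bash
python3 -m jog '[{"grip":0.2,"tx":0.1,"ty":0.1,"tz":0.5,"turn":-0.3},{"grip":0.2,"tx":0.2,"ty":0.3,"tz":1.2,"turn":-0.6},{"grip":0.2,"tx":0.2,"ty":0.5,"tz":2,"turn":-0.9},{"grip":0.2,"tx":0.2,"ty":0.8,"tz":2.9,"turn":-1.2},{"grip":0.2,"tx":0.2,"ty":1,"tz":3.8,"turn":-1.5},{"grip":0.2,"tx":0.2,"ty":1.3,"tz":4.7,"turn":-1.5},{"grip":0.2,"tx":0.2,"ty":1.5,"tz":5.6,"turn":-1.5},{"grip":0.2,"tx":0.2,"ty":1.8,"tz":6.5,"turn":-1.5},{"grip":0.2,"tx":0.2,"ty":2,"tz":7.4,"turn":-1.5},{"grip":0.2,"tx":0.2,"ty":2.2,"tz":8.2,"turn":-1.5},{"grip":0.2,"tx":0.2,"ty":2.3,"tz":8.6,"turn":-1.5},{"grip":0.2,"tx":0.2,"ty":2.3,"tz":8.64,"turn":-1.5}]';python3 -m jog '[{"grip":0.2,"tx":0,"ty":0,"tz":0,"turn":0},{"grip":0.2,"tx":0,"ty":0,"tz":0,"turn":0}]';python3 -c "
from h import *
go(542,-342,-12.5,92)"
```

```text
clock: 45.18
eef_pos: [539.4, -344.7, 40.9]
eef_rot: [-1.921, 1.57, 2.823]
wrist_force: [-0.8, -0.0, 0.0]
finger_gap: 26.6
clock: 45.35
eef_pos: [539.9, -340.8, 41.4]
eef_rot: [-2.384, 1.57, 2.364]
wrist_force: [0.8, 0.1, -0.6]
finger_gap: 26.7
tx 1.348 ty 0.053 tz 0.033 turn 0.001 | at [ 539.9 -340.8   41.4] yaw -88.0 t 45.4 F [ 0.8  0.1 -0.6] gap 26.7 q6 0.92
```

```bash
python3 -m jog '[{"grip":0.2,"tx":0.5,"ty":0.05,"tz":0.03,"turn":0},{"grip":0.2,"tx":1,"ty":0.05,"tz":0.03,"turn":0},{"grip":0.2,"tx":1.25,"ty":0.05,"tz":0.03,"turn":0},{"grip":0.2,"tx":1.34,"ty":0.05,"tz":0.03,"turn":0},{"grip":0.2,"tx":1.37,"ty":0.05,"tz":0.03,"turn":0},{"grip":0.2,"tx":1.37,"ty":0.05,"tz":0.03,"turn":0},{"grip":0.3,"tx":1.37,"ty":0.05,"tz":0.03,"turn":0},{"grip":0.4,"tx":1.37,"ty":0.05,"tz":0.03,"turn":0},{"grip":0.4,"tx":1.37,"ty":0.05,"tz":0.03,"turn":0},{"grip":0.4,"tx":0.5,"ty":0.05,"tz":0.03,"turn":0},{"grip":0.4,"tx":-0.5,"ty":0.05,"tz":0.03,"turn":0},{"grip":0.4,"tx":-1,"ty":0.05,"tz":0.03,"turn":0}]'; python3 -c "
from h import *
go(415,-400,90,-5)
c=cam('scene');m=cv2.inRange(c['image'],(190,190,190),(255,255,255))
for a,ce,bb,mm in blobs(m,8):
  P=onz(c,[ce],18)[0]
  if 500<P[0]<670 and -430<P[1]<-250: print(a,ce,P)
"
```

```text
clock: 46.35
eef_pos: [543.2, -343.6, 86.6]
eef_rot: [0.912, 1.566, -0.624]
wrist_force: [0.6, 0.2, 0.2]
finger_gap: 37.5
tx -0.093 ty -3.253 tz 1.297 turn -13.835 | at [ 543.2 -343.6   86.6] yaw -88.0 t 46.4 F [0.6 0.2 0.2] gap 37.5 q6 0.92
69 [275.6 266. ] [ 542.2 -342.2]
69 [293.6 267.7] [ 581.6 -311.9]
74 [304.5 276.8] [ 622.7 -311. ]
17 [279.5 284.5] [ 590.4 -371.9]
83 [287.1 292.3] [ 621.3 -373.2]
```

```bash
python3 -m jog '[{"grip":0.42,"tx":0,"ty":-3.25,"tz":1.3,"turn":-13.8},{"grip":0.42,"tx":0,"ty":-3.25,"tz":1.3,"turn":-13.8},{"grip":0.42,"tx":0,"ty":-3.25,"tz":1.3,"turn":-13.8},{"grip":0.42,"tx":0,"ty":-3.25,"tz":1.3,"turn":-13.8},{"grip":0.42,"tx":0,"ty":-3.25,"tz":1.3,"turn":-13.8},{"grip":0.42,"tx":0,"ty":-3.25,"tz":1.3,"turn":-13.8},{"grip":0.42,"tx":0,"ty":-3.25,"tz":1.3,"turn":-13.8},{"grip":0.42,"tx":0,"ty":-3.25,"tz":1.3,"turn":-13.8},{"grip":0.42,"tx":0,"ty":-3.25,"tz":1.3,"turn":-13.8},{"grip":0.42,"tx":0,"ty":-3.25,"tz":1.3,"turn":-13.8},{"grip":0.42,"tx":0,"ty":-3.25,"tz":1.3,"turn":-13.8},{"grip":0.42,"tx":0,"ty":-3.25,"tz":1.3,"turn":-13.8}]';python3 -m jog '[{"grip":0.42,"tx":0,"ty":0,"tz":0,"turn":0},{"grip":0.42,"tx":0,"ty":0,"tz":0,"turn":0}]';python3 - <<'E'
from h import *
go(415,-400,90,-5)
c=cam("wrist","w14")
print(proj(c,[[427,-372,8],[427,-267,8],[427,-337,40]]))
for nm,m,z in(("orange",mask(c,(5,150,120),(16,255,255)),40),("white",cv2.inRange(hsv(c),(0,0,140),(179,60,255)),8)):
  for a,ce,bb,mm in blobs(m,60):
    P=onz(c,np.argwhere(mm)[:,::-1],z).astype(np.float32)
    if 370<P[:,0].mean()<480 and -420<P[:,1].mean()<-230: print(nm,a,bb,cv2.minAreaRect(P),onz(c,[[bb[0],bb[1]],[bb[0]+bb[2],bb[1]+bb[3]]],z).tolist())
I=c["image"][60:260,220:420]; cv2.imwrite("pics/w14c.png",cv2.resize(I,(600,600),interpolation=cv2.INTER_CUBIC)[...,::-1])
E
```

```text
clock: 47.4
eef_pos: [414.0, -399.4, 81.9]
eef_rot: [-2.241, 1.571, -2.326]
wrist_force: [-0.1, -0.4, 0.7]
finger_gap: 39.4
clock: 47.57
eef_pos: [414.1, -399.4, 82.0]
eef_rot: [1.986, 1.571, 1.892]
wrist_force: [-1.0, 0.2, -0.2]
finger_gap: 39.3
tx -0.201 ty -0.014 tz 0.025 turn -0.062 | at [ 414.1 -399.4   82. ] yaw -5.4 t 47.6 F [-1.   0.2 -0.2] gap 39.3 q6 -0.74
[[331.6 172.9]
 [322.   58.7]
 [329.7 140. ]]
white 5832 [299  72  59 116] ((426.5645751953125, -332.3194274902344), (107.84205627441406, 53.34519958496094), 84.81758117675781) [[405.18225545500957, -276.1820740699151], [452.31398542061277, -389.97597325378524]]
```

View pics/w14c.png

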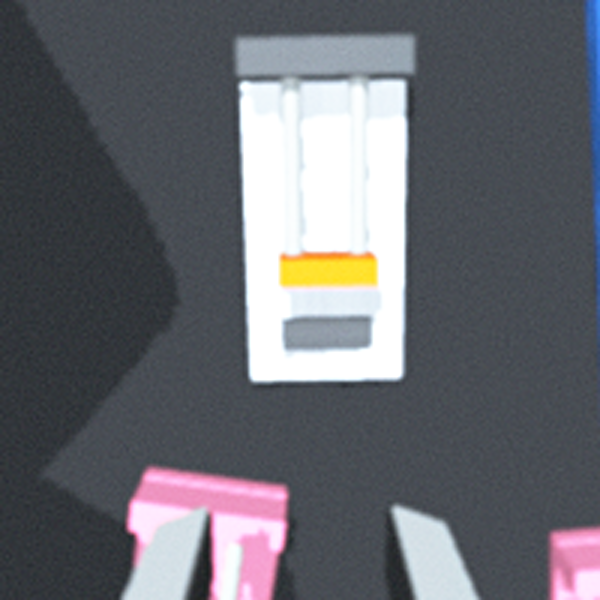

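```bash
python3 - <<'E'
from h import *
c=cam("wrist")
q=lambda x,y:(220+x/3-.33,60+y/3-.33)
b=onz(c,[q(250,381),q(402,379)],8); a=onz(c,[q(283,349),q(372,348),q(283,318),q(370,317)],15); j=onz(c,[q(281,286),q(376,286)],40); s=onz(c,[q(243,200),q(407,200)],8)
print("base front",b,b.mean(0),"anvil",a,a.mean(0),"jaw face",j,j.mean(0),"side",s.mean(0))
for e in (b[1]-b[0],a[1]-a[0],j[1]-j[0],s.mean(0)-b.mean(0)): print(np.degrees(np.arctan2(e[1],e[0])),np.linalg.norm(e))
y=np.radians(85); ex=np.array([np.cos(y),np.sin(y)])
for p,o in((b.mean(0),-35),(a.mean(0),-19),(j.mean(0),0)): print("origin est",p-ex*o)
go(518.7,8,45,82)
E
```

```text
base front [[ 397.1 -383.4]
 [ 448.1 -387.5]] [ 422.6 -385.5] anvil [[ 409.5 -372.1]
 [ 438.3 -374.5]
 [ 410.6 -362. ]
 [ 438.4 -364.3]] [ 424.2 -368.2] jaw face [[ 411.8 -348.4]
 [ 439.1 -351. ]] [ 425.5 -349.7] side [ 427.3 -326.8]
-4.586691757918804 51.13102362383908
-4.701491462294165 28.866206889991886
-5.346757186863669 27.398680769374756
85.39695436494365 58.886019859727625
origin est [ 425.7 -350.6]
origin est [ 425.9 -349.3]
origin est [ 425.5 -349.7]
tx 0.926 ty 10.385 tz 1.651 turn -14.562 | at [ 414.1 -399.4   82. ] yaw -5.4 t 47.7 F [-0.7  0.  -0.4] gap 39.9 q6 -0.74
```

```bash
python3 -m jog '[{"grip":0.45,"tx":0,"ty":2,"tz":0.3,"turn":0},{"grip":0.45,"tx":0.5,"ty":10.4,"tz":1.65,"turn":0},{"grip":0.45,"tx":0.8,"ty":10.4,"tz":1.65,"turn":0},{"grip":0.45,"tx":0.8,"ty":10.4,"tz":1.65,"turn":0},{"grip":0.45,"tx":0.8,"ty":10.4,"tz":1.65,"turn":0},{"grip":0.45,"tx":0.8,"ty":10.4,"tz":1.65,"turn":0},{"grip":0.45,"tx":0.8,"ty":10.4,"tz":1.65,"turn":0},{"grip":0.45,"tx":0.8,"ty":10.4,"tz":1.65,"turn":0},{"grip":0.45,"tx":0.8,"ty":10.4,"tz":1.65,"turn":0},{"grip":0.45,"tx":0.8,"ty":10.4,"tz":1.65,"turn":0},{"grip":0.45,"tx":0.8,"ty":10.4,"tz":1.65,"turn":0},{"grip":0.45,"tx":0.8,"ty":10.4,"tz":1.65,"turn":0}]';python3 -m jog '[{"grip":0.45,"tx":0,"ty":0,"tz":0,"turn":0},{"grip":0.45,"tx":0,"ty":0,"tz":0,"turn":0}]';python3 - <<'E'
from h import *
c=cam("wrist","w15"); mounts(c)
go(518.7,9,-14.5,-5)
E
```

```text
clock: 48.67
eef_pos: [517.7, 10.8, 49.8]
eef_rot: [3.123, 1.57, 3.034]
wrist_force: [-0.7, -0.1, 0.4]
finger_gap: 42.1
clock: 48.83
eef_pos: [517.5, 7.5, 50.2]
eef_rot: [-1.18, 1.571, -1.273]
wrist_force: [-0.4, -0.2, 0.5]
finger_gap: 42.7
red [518.6  12.2] px [322.1 208.5  15. ] [ 96  16 245]
tx 1.618 ty 0.042 tz 0.025 turn -0.058 | at [517.5   7.4  50.2] yaw -5.3 t 48.9 F [-0.1 -0.4  0.3] gap 42.6 q6 0.04
```

```bash
python3 -m jog '[{"grip":0.45,"tx":0.2,"ty":0.08,"tz":0.03,"turn":0},{"grip":0.45,"tx":0.7,"ty":0.08,"tz":0.03,"turn":0},{"grip":0.45,"tx":1.2,"ty":0.08,"tz":0.03,"turn":0},{"grip":0.45,"tx":1.55,"ty":0.08,"tz":0.03,"turn":0},{"grip":0.45,"tx":1.6,"ty":0.08,"tz":0.03,"turn":0},{"grip":0.45,"tx":1.6,"ty":0.08,"tz":0.03,"turn":0},{"grip":0.3,"tx":1.6,"ty":0.08,"tz":0.03,"turn":0},{"grip":0.2,"tx":1.6,"ty":0.08,"tz":0.03,"turn":0},{"grip":0.2,"tx":1.6,"ty":0.08,"tz":0.03,"turn":0},{"grip":0.2,"tx":1.6,"ty":0.08,"tz":0.03,"turn":0},{"grip":0.2,"tx":1.6,"ty":0.08,"tz":0.03,"turn":0},{"grip":0.2,"tx":1.6,"ty":0.08,"tz":0.03,"turn":0}]' 40; python3 -m jog '[{"grip":0.2,"tx":-0.2,"ty":0,"tz":0,"turn":0},{"grip":0.2,"tx":-0.6,"ty":0,"tz":0,"turn":0},{"grip":0.2,"tx":-1.2,"ty":0,"tz":0,"turn":0},{"grip":0.2,"tx":-1.6,"ty":0,"tz":0,"turn":0},{"grip":0.2,"tx":-1.6,"ty":0,"tz":0,"turn":0}]'; python3 - <<'E'
from h import *
c=cam("wrist","w16"); s,p,M=pose()
z=p[2]+18+14
for a,ce,bb,mm in blobs(mask(c,(0,120,80),(8,255,255))|mask(c,(172,120,80),(180,255,255)),60):
    P=onz(c,np.argwhere(mm)[:,::-1],z)-p[:2]; Q=P@M[:2,1:]; print(a,ce,bb,"tool y,z range",Q.min(0),Q.max(0))
out=mounts(c,z=z,reg=(p[0]-60,p[0]+60,p[1]-60,p[1]+60))
for o in out: print((o[1]-p[:2])@M[:2,1:])
ex=np.array([.0837,.9965]); t=np.array([425.7,-349.8])-22*ex; go(*t,50,-4.8)
E
```

```text
clock: 49.88
eef_pos: [519.7, 11.8, -13.2]
eef_rot: [0.021, 1.569, -0.07]
wrist_force: [0.1, 0.1, 6.3]
finger_gap: 25.5
clock: 50.3
eef_pos: [520.7, 11.9, 53.6]
eef_rot: [0.042, 1.566, -0.049]
wrist_force: [0.8, 0.2, -0.6]
finger_gap: 25.9
1090 [319.6 243.5] [300 224  40  41] tool y,z range [-14.3 -14.1] [15.2 12.3]
red [519.4  13.5] px [319.9 243.   20.6] [ 99  15 246]
[ 1.6 -0.7]
tx 0.036 ty -9.769 tz -1.520 turn -0.069 | at [519.9  11.9  51.7] yaw -5.2 t 50.4 F [-1.2 -0.9 -0.8] gap 25.9 q6 0.04
```

```bash
python3 -m jog '[{"grip":0.2,"tx":0,"ty":-0.5,"tz":-0.1,"turn":0},{"grip":0.2,"tx":0,"ty":-1.3,"tz":-0.2,"turn":0},{"grip":0.2,"tx":0,"ty":-2.2,"tz":-0.4,"turn":0},{"grip":0.2,"tx":0,"ty":-3.1,"tz":-0.5,"turn":0},{"grip":0.2,"tx":0,"ty":-4,"tz":-0.6,"turn":0},{"grip":0.2,"tx":0,"ty":-4.9,"tz":-0.8,"turn":0},{"grip":0.2,"tx":0,"ty":-5.8,"tz":-0.9,"turn":0},{"grip":0.2,"tx":0,"ty":-6.7,"tz":-1.1,"turn":0},{"grip":0.2,"tx":0,"ty":-7.6,"tz":-1.2,"turn":0},{"grip":0.2,"tx":0,"ty":-8.5,"tz":-1.4,"turn":0},{"grip":0.2,"tx":0,"ty":-9.3,"tz":-1.5,"turn":-0.07},{"grip":0.2,"tx":0,"ty":-9.77,"tz":-1.52,"turn":-0.07}]'; python3 -m jog '[{"grip":0.2,"tx":0,"ty":0,"tz":0,"turn":0},{"grip":0.2,"tx":0,"ty":0,"tz":0,"turn":0},{"grip":0.2,"tx":0,"ty":0,"tz":0,"turn":0}]'; python3 - <<'E'
from h import *
ex=np.array([.0837,.9965]); O=np.array([425.7,-349.8]); go(*(O-22*ex),1.5,-4.8)
c=cam("wrist","w17"); s,p,M=pose(); z=p[2]+31
m=mask(c,(0,120,80),(8,255,255))|mask(c,(172,120,80),(180,255,255))
for a,ce,bb,mm in blobs(m,300):
    q=onz(c,[ce],z)[0]-O; print("red",a,bb,q@ex,q@[-ex[1],ex[0]])
E
```

```text
clock: 51.35
eef_pos: [421.2, -374.2, 48.9]
eef_rot: [2.625, 1.569, 2.54]
wrist_force: [0.7, -0.6, 0.1]
finger_gap: 25.5
clock: 51.6
eef_pos: [422.8, -370.7, 49.2]
eef_rot: [2.359, 1.569, 2.275]
wrist_force: [-0.0, 0.2, 0.4]
finger_gap: 25.6
tx 1.193 ty -0.025 tz 0.029 turn 0.003 | at [ 422.8 -370.7   49.2] yaw -4.8 t 51.6 F [-0.   0.2  0.4] gap 25.6 q6 -0.70
red 1186 [300 224  40  43] -19.862717923742814 2.602899856067713
```

```bash
python3 -m jog '[{"grip":0.2,"tx":0.4,"ty":-0.05,"tz":0.05,"turn":0},{"grip":0.2,"tx":0.8,"ty":-0.05,"tz":0.05,"turn":0},{"grip":0.2,"tx":1.0,"ty":-0.05,"tz":0.05,"turn":0},{"grip":0.2,"tx":1.1,"ty":-0.05,"tz":0.05,"turn":0},{"grip":0.2,"tx":1.18,"ty":-0.05,"tz":0.05,"turn":0},{"grip":0.2,"tx":1.18,"ty":-0.05,"tz":0.05,"turn":0},{"grip":0.2,"tx":1.18,"ty":-0.05,"tz":0.05,"turn":0}]'; python3 - <<'E'
from h import *
ex=np.array([.0837,.9965]); O=np.array([425.7,-349.8]); go(*(O+2*ex),1.5,-4.8)
c=cam("wrist","w18"); s,p,M=pose(); z=p[2]+31
m=mask(c,(0,120,80),(8,255,255))|mask(c,(172,120,80),(180,255,255))
for a,ce,bb,mm in blobs(m,300):
    q=onz(c,[ce],z)[0]-O; print("red",a,bb,q@ex,q@[-ex[1],ex[0]])
for a,ce,bb,mm in blobs(mask(c,(8,140,120),(25,255,255)),60): print("jaw",a,bb,onz(c,[[ce[0],bb[1]+bb[3]]],40)-O)
E
```

```text
clock: 52.23
eef_pos: [425.1, -374.0, 3.4]
eef_rot: [-0.709, 1.57, -0.792]
wrist_force: [0.0, -0.1, -1.2]
finger_gap: 25.6
tx 0.047 ty 0.653 tz -0.036 turn 0.003 | at [ 425.1 -374.     3.4] yaw -4.8 t 52.2 F [ 0.  -0.1 -1.2] gap 25.6 q6 -0.70
red 1192 [300 223  40  44] -22.795692326537132 0.1547199407525307
jaw 937 [ 37 138  78  22] [[-148.5   47.7]]
jaw 918 [297 191  46  23] [[-0.2  0.4]]
jaw 78 [268 302   8  19] [[-41.2 -77.6]]
jaw 85 [364 303   9  18] [[ 27.5 -83.3]]
jaw 132 [267 322   7  35] [[ -47.5 -110.5]]
jaw 110 [365 333   9  24] [[  27.9 -116.7]]
jaw 200 [451 364  21  24] [[ 101.1 -157.4]]
jaw 152 [396 371  39   7] [[  59.9 -141.5]]
```

```bash
python3 -m jog '[{"grip":0.2,"tx":0.04,"ty":0.05,"tz":0,"turn":0},{"grip":0.2,"tx":0.04,"ty":0.12,"tz":0,"turn":0},{"grip":0.2,"tx":0.04,"ty":0.19,"tz":0,"turn":0},{"grip":0.2,"tx":0.04,"ty":0.26,"tz":0,"turn":0},{"grip":0.2,"tx":0.04,"ty":0.33,"tz":0,"turn":0},{"grip":0.2,"tx":0.04,"ty":0.4,"tz":0,"turn":0},{"grip":0.2,"tx":0.04,"ty":0.47,"tz":0,"turn":0},{"grip":0.2,"tx":0.04,"ty":0.54,"tz":0,"turn":0},{"grip":0.2,"tx":0.04,"ty":0.61,"tz":0,"turn":0},{"grip":0.2,"tx":0.04,"ty":0.66,"tz":0,"turn":0},{"grip":0.2,"tx":0.04,"ty":0.66,"tz":0,"turn":0},{"grip":0.2,"tx":0.04,"ty":0.66,"tz":0,"turn":0}]'; python3 - <<'E'
from h import *
ex=np.array([.0837,.9965]); O=np.array([425.7,-349.8]); go(*(O+2*ex),-9.5,-4.8)
c=cam("wrist","w19"); s,p,M=pose(); z=p[2]+31
m=mask(c,(0,120,80),(8,255,255))|mask(c,(172,120,80),(180,255,255))
for a,ce,bb,mm in blobs(m,300):
    q=onz(c,[ce],z)[0]-O; print("red",a,bb,q@ex,q@[-ex[1],ex[0]])
for a,ce,bb,mm in blobs(mask(c,(8,140,120),(25,255,255)),300): print("jaw",a,bb,onz(c,[[ce[0],bb[1]+bb[3]]],40)-O)
E
```

```text
clock: 53.28
eef_pos: [427.1, -347.6, 1.3]
eef_rot: [-1.33, 1.571, -1.413]
wrist_force: [-0.8, -3.3, 0.3]
finger_gap: 25.8
tx 0.271 ty -0.006 tz -0.030 turn 0.002 | at [ 427.1 -347.6    1.3] yaw -4.8 t 53.3 F [-0.8 -3.3  0.3] gap 25.8 q6 -0.67
red 820 [300 235  40  31] -0.21222088428616084 0.29307427664319435
jaw 1045 [ 45 176  75  25] [[-148.2   48.3]]
jaw 1073 [297 209  46  27] [[ 0.7 12.7]]
```

```bash
python3 - <<'E'
from h import *
ex=np.array([.0837,.9965]); O=np.array([425.7,-349.8]); p=pose()[1]
c=cam("wrist")
for n,pp in(("w18",[425.1,-374,3.4]),("w19",[427.1,-347.6,1.3])):
    d=dict(c); d["image"]=cv2.imread(f"pics/{n}.png")[...,::-1].copy(); d["eye"]=np.array(c["eye"])+np.array(pp)-p
    m=mask(d,(8,140,120),(25,255,255))
    for a,ce,bb,mm in blobs(m,300):
        if bb[0]>250:
            print(n,bb,[((onz(d,[[ce[0],v]],40)[0]-O)@ex).round(1) for v in (bb[1],bb[1]+bb[3])])
    H=hsv(d); print([tuple(H[v,320]) for v in range(186,246,3)])
E
```

```text
w18 [297 191  46  23] [np.float64(15.2), np.float64(0.3)]
[(np.uint8(98), np.uint8(4), np.uint8(255)), (np.uint8(106), np.uint8(23), np.uint8(254)), (np.uint8(14), np.uint8(230), np.uint8(210)), (np.uint8(14), np.uint8(232), np.uint8(213)), (np.uint8(14), np.uint8(219), np.uint8(212)), (np.uint8(14), np.uint8(233), np.uint8(221)), (np.uint8(21), np.uint8(218), np.uint8(255)), (np.uint8(20), np.uint8(225), np.uint8(255)), (np.uint8(20), np.uint8(225), np.uint8(255)), (np.uint8(19), np.uint8(205), np.uint8(255)), (np.uint8(109), np.uint8(31), np.uint8(219)), (np.uint8(105), np.uint8(28), np.uint8(72)), (np.uint8(175), np.uint8(67), np.uint8(110)), (np.uint8(2), np.uint8(220), np.uint8(160)), (np.uint8(1), np.uint8(222), np.uint8(177)), (np.uint8(1), np.uint8(211), np.uint8(242)), (np.uint8(1), np.uint8(210), np.uint8(245)), (np.uint8(1), np.uint8(216), np.uint8(243)), (np.uint8(179), np.uint8(109), np.uint8(236)), (np.uint8(98), np.uint8(16), np.uint8(241))]
w19 [297 209  46  27] [np.float64(30.8), np.float64(12.8)]
[(np.uint8(105), np.uint8(2), np.uint8(255)), (np.uint8(105), np.uint8(2), np.uint8(255)), (np.uint8(100), np.uint8(3), np.uint8(255)), (np.uint8(105), np.uint8(2), np.uint8(255)), (np.uint8(105), np.uint8(2), np.uint8(255)), (np.uint8(105), np.uint8(2), np.uint8(255)), (np.uint8(100), np.uint8(3), np.uint8(255)), (np.uint8(102), np.uint8(15), np.uint8(255)), (np.uint8(14), np.uint8(235), np.uint8(214)), (np.uint8(14), np.uint8(218), np.uint8(218)), (np.uint8(14), np.uint8(238), np.uint8(213)), (np.uint8(14), np.uint8(232), np.uint8(215)), (np.uint8(15), np.uint8(229), np.uint8(243)), (np.uint8(21), np.uint8(219), np.uint8(255)), (np.uint8(21), np.uint8(216), np.uint8(255)), (np.uint8(21), np.uint8(220), np.uint8(255)), (np.uint8(18), np.uint8(218), np.uint8(255)), (np.uint8(0), np.uint8(215), np.uint8(246)), (np.uint8(179), np.uint8(110), np.uint8(242)), (np.uint8(99), np.uint8(14), np.uint8(245))]
```

```bash
python3 -m jog '[{"grip":0.2,"tx":0,"ty":0.05,"tz":0,"turn":0},{"grip":0.2,"tx":0,"ty":0.1,"tz":0,"turn":0},{"grip":0.2,"tx":0,"ty":0.1,"tz":0,"turn":0},{"grip":0.2,"tx":0.05,"ty":0.1,"tz":0,"turn":0},{"grip":0.2,"tx":0.1,"ty":0.1,"tz":0,"turn":0},{"grip":0.2,"tx":0.14,"ty":0.1,"tz":0,"turn":0},{"grip":0.2,"tx":0.18,"ty":0.1,"tz":0,"turn":0},{"grip":0.2,"tx":0.22,"ty":0.1,"tz":0,"turn":0},{"grip":0.2,"tx":0.22,"ty":0.1,"tz":0,"turn":0}]'; python3 -m jog '[{"grip":0.2,"tx":0.03,"ty":0,"tz":0,"turn":0},{"grip":0.2,"tx":0.05,"ty":0,"tz":0,"turn":0},{"grip":0.2,"tx":0.05,"ty":0,"tz":0,"turn":0}]'; python3 - <<'E'
from h import *
ex=np.array([.0837,.9965]); O=np.array([425.7,-349.8]); go(*O,-9.5,-4.8)
c=cam("wrist","w20"); s,p,M=pose()
m=mask(c,(0,120,80),(8,255,255))|mask(c,(172,120,80),(180,255,255))
for a,ce,bb,mm in blobs(m,200):
    print("red",a,bb,[((onz(c,[[320,v]],22)[0]-O)@ex).round(1) for v in (bb[1],bb[1]+bb[3])])
for a,ce,bb,mm in blobs(mask(c,(8,140,120),(25,255,255)),300):
    if bb[0]>250: print("jaw",a,bb,(onz(c,[[ce[0],bb[1]+bb[3]]],40)-O)@ex)
E
```

```text
clock: 54.13
eef_pos: [427.4, -343.6, -7.9]
eef_rot: [1.772, 1.571, 1.688]
wrist_force: [-0.0, -4.4, 1.9]
finger_gap: 25.7
clock: 54.38
eef_pos: [427.5, -343.8, -8.3]
eef_rot: [-0.784, 1.57, -0.868]
wrist_force: [-5.7, 0.0, 19.5]
finger_gap: 25.8
tx 0.031 ty -0.154 tz -0.033 turn 0.001 | at [ 427.5 -343.8   -8.3] yaw -4.8 t 54.4 F [-5.7  0.  19.5] gap 25.8 q6 -0.66
red 597 [300 242  40  24] [np.float64(8.6), np.float64(-9.6)]
jaw 1186 [295 213  50  30] [16.4]
```

```bash
python3 -m jog '[{"grip":0.2,"tx":-0.03,"ty":0,"tz":0,"turn":0},{"grip":0.2,"tx":-0.03,"ty":0,"tz":0,"turn":0},{"grip":0.28,"tx":-0.03,"ty":0,"tz":0,"turn":0},{"grip":0.33,"tx":-0.03,"ty":0,"tz":0,"turn":0},{"grip":0.36,"tx":-0.03,"ty":0,"tz":0,"turn":0},{"grip":0.38,"tx":-0.03,"ty":0,"tz":0,"turn":0},{"grip":0.38,"tx":-0.03,"ty":0,"tz":0,"turn":0},{"grip":0.38,"tx":-0.03,"ty":0,"tz":0,"turn":0}]'; cat > chk.py <<'E'
from h import *
import sys
ex=np.array([.0837,.9965]); ey=np.array([-.9965,.0837]); O=np.array([425.7,-349.8]); go(*O,50,-4.8)
c=cam("wrist",sys.argv[1])
m=mask(c,(0,120,80),(8,255,255))|mask(c,(172,120,80),(180,255,255))
for a,ce,bb,mm in blobs(m,200):
    print("red",a,bb,"x",[((onz(c,[[ce[0],v]],22)[0]-O)@ex).round(1) for v in (bb[1],bb[1]+bb[3])],"y",[((onz(c,[[u,ce[1]]],22)[0]-O)@ey).round(1) for u in (bb[0],bb[0]+bb[2])])
for a,ce,bb,mm in blobs(mask(c,(8,140,120),(25,255,255)),150):
    q=onz(c,[[ce[0],bb[1]+bb[3]]],40)[0]-O
    if abs(q[0])<40 and abs(q[1])<60: print("jaw",a,bb,q@ex)
E
python3 chk.py w21
```

```text
clock: 55.1
eef_pos: [427.1, -343.2, -8.7]
eef_rot: [2.322, 1.57, 2.238]
wrist_force: [-0.4, -0.3, 0.2]
finger_gap: 36.0
tx -1.468 ty -0.167 tz -0.023 turn 0.001 | at [ 427.1 -343.2   -8.7] yaw -4.8 t 55.1 F [-0.4 -0.3  0.2] gap 36.0 q6 -0.66
red 559 [301 248  39  24] x [np.float64(4.8), np.float64(-13.5)] y [np.float64(13.3), np.float64(-13.3)]
jaw 1206 [296 219  50  30] 13.079964511829013
```

```bash
python3 -m jog '[{"grip":0.4,"tx":-0.3,"ty":0,"tz":0,"turn":0},{"grip":0.4,"tx":-0.8,"ty":0,"tz":0,"turn":0},{"grip":0.4,"tx":-1.5,"ty":0,"tz":0,"turn":0},{"grip":0.4,"tx":-2.2,"ty":-0.5,"tz":0,"turn":0},{"grip":0.4,"tx":-2.3,"ty":-1.4,"tz":0,"turn":0},{"grip":0.4,"tx":-2.3,"ty":-1.4,"tz":0,"turn":0},{"grip":0.4,"tx":-2.3,"ty":-1.4,"tz":0,"turn":0},{"grip":0.4,"tx":-2.3,"ty":-1.4,"tz":0,"turn":0}]'; python3 chk.py w22; python3 - <<'E'
from h import *
ex=np.array([.0837,.9965]); ey=np.array([-.9965,.0837]); O=np.array([425.7,-349.8])
cs={}
for n in("side","scene"):
    c=cam(n,n+"22"); cs[n]=c
    m=mask(c,(0,110,70),(6,255,255))|mask(c,(173,110,70),(180,255,255))
    for a,ce,bb,mm in blobs(m,6):
        q=onz(c,[ce],20)[0]-O
        if abs(q).max()<40: print(n,"red",a,ce,bb,q@ex,q@ey, "rows->z at x=-14:")
print({n:proj(c,[[*O,22],[*(O-14*ex),22],[*(O-14*ex),15]]).round(1).tolist() for n,c in cs.items()})
# steel chip (grey inside red) seen by wrist and side
E
```

```text
clock: 55.82
eef_pos: [422.5, -398.9, 83.7]
eef_rot: [2.225, 1.57, 2.141]
wrist_force: [0.7, 1.0, 0.2]
finger_gap: 37.6
tx 0.842 ty 1.230 tz -0.022 turn -0.002 | at [ 422.5 -398.9   83.7] yaw -4.8 t 55.8 F [0.7 1.  0.2] gap 37.6 q6 -0.74
red 468 [307 142  27  27] x [np.float64(10.7), np.float64(-14.5)] y [np.float64(12.5), np.float64(-12.7)]
side red 109 [293.5 286. ] [287 280  13  13] -2.997113937394309 -0.33219926918904025 rows->z at x=-14:
scene red 48 [246.6 243.7] [242 239  10   9] -1.2856949886383102 -4.332902940268569 rows->z at x=-14:
{'side': [[293.2, 284.3], [293.6, 289.9], [293.8, 291.8]], 'scene': [[245.9, 242.1], [241.9, 244.9], [242.3, 246.2]]}
```

```bash
python3 - <<'E'
from h import *
ex=np.array([.0837,.9965]); O=np.array([425.7,-349.8])
c=cam("side"); I=c["image"]
for v in range(270,302): print(v,I[v,290],I[v,293],I[v,296])
for x,z in((14,40),(14,25),(14,22),(0,22),(-14,22),(-14,15),(-14.1,15),(-24,15),(-24,8),(-35,8)): print(x,z,proj(c,[[*(O+x*ex),z]]))
# whole-scene checks
for n in("scene","side"):
    c=cam(n)
    for a,ce,bb,m in blobs(mask(c,(105,130,60),(125,255,255)),400):
        P=onz(c,np.argwhere(m)[:,::-1],30)
        if a<600 and 420<P[:,0].mean()<560 and -260<P[:,1].mean()<0: print(n,"handle",cv2.minAreaRect(P.astype(np.float32)))
    for a,ce,bb,mm in blobs(mask(c,(0,0,110),(179,60,255)),300):
        P=onz(c,np.argwhere(mm)[:,::-1],3); q=P.mean(0)
        if 450<q[0]<560 and -80<q[1]<40: print(n,"pan",a,q,cv2.minAreaRect(P.astype(np.float32)))
    for a,ce,bb,mm in blobs(cv2.inRange(c["image"],(190,190,190),(255,255,255)),8):
        P=onz(c,[ce],18)[0]
        if 500<P[0]<670 and -430<P[1]<-250: print(n,"white",a,bb,P)
E
```

```text
270 [189 182 187] [199 182 187] [222 206 212]
271 [255 247 244] [255 227 185] [255 167 100]
272 [255 176 106] [255 175  95] [255 170  82]
273 [255 170  85] [255 162  82] [255 165  84]
274 [252 147  76] [227 124  66] [190 100  55]
275 [154  82  47] [141  74  42] [143  78  47]
276 [141  76  45] [142  79  45] [144  79  48]
277 [146  79  45] [146  79  44] [146  80  47]
278 [147  81  48] [145  81  50] [145  81  45]
279 [148  82  47] [146  78  48] [147  81  49]
280 [144  74  47] [136  47  44] [135  60  39]
281 [136  46  41] [134  47  49] [133  38  39]
282 [135  36  36] [165 131 134] [178  56  57]
283 [178  57  58] [222 229 233] [238  87  83]
284 [238  83  82] [226 237 238] [233  98  96]
285 [234  78  74] [222 234 236] [232 113 109]
286 [233  78  76] [224 219 224] [231 104 103]
287 [234  77  74] [224 140 139] [230  79  77]
288 [236  77  74] [234  79  78] [234  78  74]
289 [210  63  61] [231  74  72] [200  62  62]
290 [139  37  37] [186  60  59] [137  43  43]
291 [115  36  39] [124  43  45] [99 38 40]
292 [116  69  73] [109  80  86] [80 59 62]
293 [112 100 104] [115 119 124] [ 92  93 100]
29
[... 731 characters left out ...]
40625, -25.891582489013672), (101.31786346435547, 144.66278076171875), 81.75477600097656)
scene white 70 [271 262  10   9] [ 542.3 -342.4]
scene white 69 [289 264  10   9] [ 581.6 -311.9]
scene white 74 [300 273  10   9] [ 622.7 -311. ]
scene white 76 [272 279  11   9] [ 582.  -373.5]
scene white 82 [282 288  11  10] [ 621.3 -373.4]
side pan 594 [542.2 -30.3] ((539.548828125, -30.64810562133789), (98.2891616821289, 71.40475463867188), 82.17583465576172)
side white 97 [373 252  12  10] [ 621.7 -311.9]
side white 96 [355 255  12  10] [ 580.4 -312.5]
side white 109 [340 269  13  11] [ 540.8 -343.6]
side white 113 [380 274  13  11] [ 619.9 -374. ]
side white 110 [362 278  13  11] [ 580.7 -374.9]
```

```bash
python3 -c "
from cell import manip
print(manip.sign_off())"
```

```text
the job is handed in; nothing more can be done
None
```

I scooped all six mounts (red plus five white) out from under the ledge in one pass, then handed the job in at about 56 s; `sign_off` gives no verdict.

**What the last checks showed**
- **Reach:** the scoop stopped hard at the back face at about 42 N, with the lip within about 5 mm of the face. I took the mounts off the scoop only after it was back on its mark, well clear of the ledge.
- **White mounts:** both fixed cameras show all five in the blue tray, well inside the walls. They look upright, judged from how big they appear, not from a measured tilt.
- **Red mount:** it sits in the white holder and lines up to within about 1 pixel with where a flat, clamped mount should appear. The jaw is open about 13 to 14 mm. The clamping force was not measured.
- **Scoop:** it is back on the mark, within a few mm and about 1° of where it started, mouth the same way. I took its starting place as right for the mark.
- **Gripper:** it is clear of everything.

**What went wrong or disagreed**
- **First grasp missed:** the first grasp on a white mount closed above it. The fingertips proved to be about 18 mm above the reported TCP, and I corrected for that from then on.
- **Knocked mount:** one white mount had been knocked about 35 mm inside the pan, so I changed the picking order.
- **Jaw opening:** while the red mount was being pushed in, the camera and TCP readings of jaw opening differed by about 4 mm. I pushed 4 mm further before lowering, and the final picture was consistent.
- **Bystanders:** I did not re-measure the bottle, canister and slide box, but the arm was never near them.

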